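Draw the last tube adapter out of an angle rotor with the extraction hook

TASK

One white tube adapter is still down in its slanting bore in the centrifuge rotor: take the extraction hook from its stand, catch the adapter's wire loop and, with the tool kept in line with the bore, draw the adapter straight out without the gripper's fingers touching it. Stand it gently upright in the steel tray, clear of the one already there, and hang the hook back in its fork; leave everything else where it is.

Things in the scene. Friction and masses are not known exactly. Their poses are not given: they have to be found in the camera images.
- rotor: Bare aluminium fixed-angle centrifuge rotor, fixed, 298 mm across, 149 mm high, top rim 86 to 94 mm in radius round a sunken top with four 61 mm bores and a hub with a dark knob (to 138 mm high). Origin: centre of its underside, z up; x points from its axis to the one bore that holds the adapter (bores at y, -x, -y are empty).
- bore (a point): Mouth of the loaded bore, on its axis, 52 mm from the rotor's axis, 126 mm above the bench. z runs out along the bore, leaning 32 degrees (0.559 rad) from vertical towards the rotor's axis; x lies across the bore, away from the rotor's axis and upwards; y is level. The bore is 61 mm across (60 between its flattest walls), 112 mm deep.
- adapter: White plastic tube adapter, loose at the bottom of the loaded bore: cylinder 55 mm across, 46 mm high, four blind holes in its top and a fixed arched wire bail above it; 0.08 to 0.17 kg. Origin: centre of its flat underside; z along its axis towards the bail, which stands in its y-z plane. In the bore it has 3 mm of play and its x and y are close to the bore's.
- loop (a point): Middle of the bail's top wire, on the adapter's axis, 77.5 mm from its underside (34 mm below the bore's mouth at the start). 5 mm steel wire, along the adapter's y here, straight for 10 mm, then bending down to legs 38 mm apart; the opening below it is 29 mm high (to the adapter's top) and 33 mm wide.
- hook: Extraction hook, 179 mm long, 0.09 kg, hanging loose in its stand. Origin: centre of its collar's underside, z up along the tool, x to the hook's tip. Above: black collar 40 mm across, 5 thick, then black handle z 5 to 75 mm, 26 mm wide (x), 20 (y). Below: 6 mm rod to a J-hook of 5 mm rod turned to +x: lowest point z = -103.5 mm, upturned tip at x = 15 mm, ending at z = -86 mm.
- hook_grip (a point): Point to grip on the handle: on the tool's axis, 42 mm above the collar's underside; the handle is 20 mm thick along the tool's y here.
- hook_seat (a point): Where a caught wire's centre rests in the hook: in the tool's frame x = 7.5 mm, y = 0, z = -96 mm. The opening between rod and tip is 9.5 mm.
- stand: Fixed steel stand: base 120 x 100 x 10 mm, upright 30 mm wide at x = 42 mm, fork plate 6 mm thick with its top 130 mm above the bench. Its slot, 14 mm wide, is open to the stand's -x and ends at x = +8 mm; prongs to x = -31 mm. Origin: on the bench under the tool's seat, z up. The tool hangs here by its collar, tip to the stand's +x; lift it some mm, slide it out and in along x.
- tray: Fixed shallow steel tray, 170 (x) x 200 (y) x 28 mm, walls 4 mm thick, floor about 4 mm above the bench. Origin: centre of its underside. One adapter stands in its +y half; the -y half is free.
- twin: The adapter that already stands in the tray, upright, the same as the other (55 mm across, 80 mm high with its bail). Origin: centre of its underside. Leave it alone.
- bottle_a: Clear 250 ml centrifuge bottle with a blue cap, 61 mm across, 122 mm high, origin under its centre. Leave it alone.
- bottle_b: Amber reagent bottle, 72 mm across, 150 mm high, origin under its centre. Leave it alone.
- beaker: Glass beaker, 76 mm across, 100 mm high, origin under its centre. Leave it alone.
- tube_rack: Blue tube rack with some tubes, 98 x 200 x 54 mm, origin under its centre. Leave it alone.
- tip_box: Pipette tip box with a clear lid, 85 x 125 x 85 mm, origin under its centre. Leave it alone.
Mind the look-alikes: they are no part of the job. There is more than one size of the hook; the job needs the smaller.

How it is judged:
By the outcome, as a careful person would: the job done as asked, in the order asked, and still so for the second after the job is handed in, with the robot touching nothing.
It also fails if it takes over 72 s, if anything falls off the work surface, if the arm or the gripper's body presses on something with over 40 N, if the wrist force passes 120 N, or if a joint passes its speed limit or range.

ROBOT

A 6-joint arm with a two-finger parallel gripper is mounted at the origin on the work surface. World frame = base frame: x ahead of the robot, y to its left, z up, the work surface at z = 0. Lengths are in mm, angles in rad, forces in N, time in s.
With the tool pointing down it reaches from about 350 to 775 mm from the base axis. Payload 7.3 kg.
Tool frame: the origin (TCP) lies at the very end of the fingers, on their centre line; the grasp point (between the pads) lies bot.grip_point_offset behind it (bot.grip_point_offset is the distance from the TCP to the grasp point, in mm); z points along the fingers, y is the line along which they close (so a half turn about z gives the same grasp; the last joint's range is limited). The gripper opens to 92 mm and grips with 3 to 60 N. Pads are 19 mm wide; open, the fingers measure 130 mm over their backs; the gripper's body (75 mm by 190 mm) begins 47 mm behind the grasp point.
Start: joints at [1.121, 0.342, 1.524, -0, 1.275, -0.146], TCP at [157.039, 500.986, 192.941] pointing down, gripper open.
Joint ranges: [-2.53, 2.53], [-0.77, 2.02], [0.04, 2.7], [-1, 4.14], [0.28, 2.66], [-3.11, 3.11]. Speed limits (rad/s): [2.57, 2.57, 3.14, 3.14, 3.14, 3.14].

INTERFACE

Orientations are given as [roll, pitch, yaw] about the fixed x, y, z axes, in that order (R = Rz(yaw) Ry(pitch) Rx(roll)).
In Python, from plant import bot gives the robot as it stands. The module is installed in compiled form; this text tells all that it offers.
- The arm moves only by the tool carry_out, never from a script. Its argument "plan" is a list of rows, each an object of numbers: "tx", "ty", "tz": the shift along the world's x, y, z in mm; "rx", "ry", "rz": the turn, a rotation vector about the world's x, y, z in rad. A call has 1 to 12 rows; each row shifts and turns the commanded pose from where the row before left it; what a row does not reach is not made up. A row lasts 1/10 s, in which the tool goes at most 50 mm and 8.59 degrees, less where a joint would pass 70% of its speed; a pose out of reach is approached as far as the arm can. A call with a gripper value outside its range is refused whole. "gripper" is the closure, from 0 (fully open) to 1 (shut), set as the call begins (left out, the last holds). The fingers move at their own pace and stop on an object; the grip force is fixed at half the most. Time passes only in rows, so rows that do not move let the fingers close. It gives the time, the measured TCP pose, the force, the opening and the grip force at its end, in the units of the state.
- bot.get_obs(): the state, without advancing time (a new reading comes with each control period).
- bot.capture(name): name is "scene" or "top" or "wrist"; returns the picture (480x640x3 uint8, red, green, blue); there is no depth.
- bot.camera_model(name): a dict with "camera_matrix" (3x3 intrinsics, pixels), "R" (3x3) and "t" (3): a world point X has camera coordinates R X + t. Camera axes: x right, y down, z forward; pixel columns grow to the right and rows downward; lengths in mm; the calibration is good to about 2 mm. A picture is of the moment at which its call begins: read the wrist's pose just before it. camera_model takes no time and is no camera call; for the wrist camera it gives the pose at the moment of the call.
- bot.close_job(): hands the job in; it is judged then, once.
The state is a dict: "time": time; "joint_positions": joint angles; "dq": joint speeds; "tau": joint torques, N m; "tool_pos": TCP position; "tcp_rot": TCP orientation; "contact_force": force on the tool from outside, world axes, zero at the start; "moment": the same for the moment, N m; "grip_width": finger opening in mm; "finger_force": force on a finger pad.
Only numpy, scipy, OpenCV 4.12 (cv2) and the standard library are available. Lean on these libraries where they do the work, as an engineer would, in place of code of your own. Each camera call takes 0.05 s, during which the arm holds its last target. There are 200 camera calls.

## Working session

There is one attempt and no reset: what is moved stays moved. The work goes in short steps, Python scripts to look and compute and a tool call to move; the robot and the scene stay as the last step left them, time stands still between calls to the robot, and variables do not carry over. Pictures are saved under pics/ and viewed, at most 10 in all, crops included, and the job is handed in when it is done.

Besides the shell and the picture viewer there is one more tool, called after "Call:" as a command line: name --argument value ..., lists and objects as JSON in quotes. carry_out: Moves the arm, as the interface text tells. Its arguments: {"type":"object","properties":{"plan":{"type":"array"},"gripper":{"type":"number"}},"required":["plan"]}

```bash
mkdir -p pics
python3 - <<'E'
from plant import bot
import cv2,numpy as np
for n in ("scene","top"):
    im=bot.capture(n); cv2.imwrite(f"pics/{n}0.png",im[:,:,::-1])
    m=bot.camera_model(n); print(n,np.round(m["camera_matrix"],1).tolist(),np.round(m["R"],4).tolist(),np.round(m["t"],1).tolist())
print(bot.grip_point_offset, bot.get_obs())
E
```

```text
scene [[618.6, 0.0, 310.1], [0.0, 618.6, 238.8], [0.0, 0.0, 1.0]] [[0.7263, 0.6874, -0.0026], [0.5146, -0.5463, -0.6609], [-0.4557, 0.4786, -0.7505]] [-340.8, -158.0, 1639.7]
top [[537.3, 0.0, 320.0], [0.0, 537.3, 242.3], [0.0, 0.0, 1.0]] [[0.0287, -0.9992, 0.0275], [-0.9977, -0.0303, -0.0611], [0.0618, -0.0257, -0.9978]] [-35.3, 464.2, 1225.7]
18.8 {'time': 0.1, 'joint_positions': array([ 1.12100510e+00,  3.42628487e-01,  1.52489200e+00, -2.73042863e-05,
        1.27542864e+00, -1.45990969e-01]), 'dq': array([ 0.00055406, -0.0017803 , -0.00210726, -0.00049915,  0.00103558,
       -0.00129814]), 'tau': array([ 1.62940312e-03, -4.32004845e+01, -2.44699091e+01,  7.19941081e-02,
        5.24159241e-02, -4.34139952e-05]), 'tool_pos': array([156.8579474 , 500.59470792, 192.33754581]), 'tcp_rot': array([-3.14024682e+00, -1.71495547e-04,  2.83780025e+00]), 'contact_force': array([ 0.90296516,  0.26183569, -0.1078125 ]), 'moment': array([-0.00698147,  0.01107701,  0.01212261]), 'finger_force': 0.0, 'grip_width': 91.77442816435106}
```

View pics/top0.png

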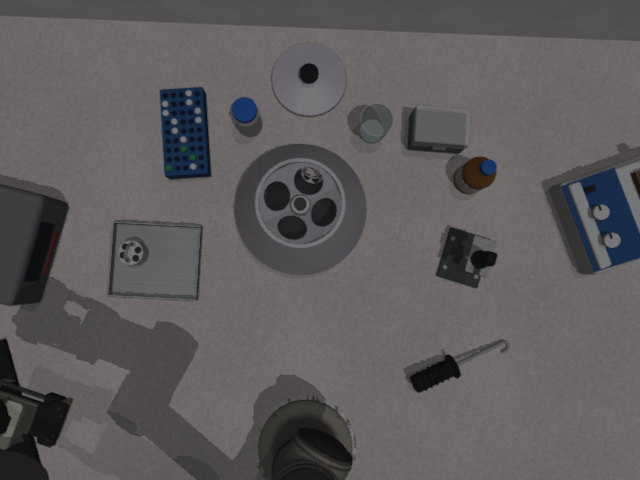

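View pics/scene0.png

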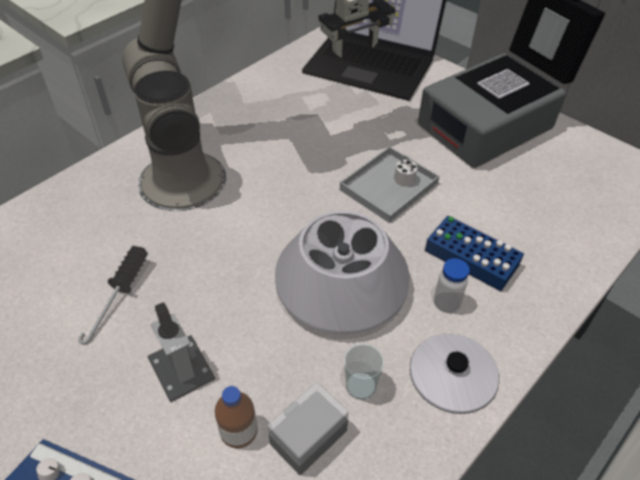

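```bash
cat > h.py <<'E'
from plant import bot
import cv2,numpy as np
def ray(n,u,v,m=None):
    m=m or bot.camera_model(n); K,R,t=(np.array(m[k],float) for k in("camera_matrix","R","t"))
    return -R.T@t, R.T@np.linalg.solve(K,[u,v,1.])
def onz(n,u,v,z,m=None):
    c,d=ray(n,u,v,m); return c+d*(z-c[2])/d[2]
def tri(obs): # obs list of (name,u,v,model)
    A=np.zeros((3,3));b=np.zeros(3);L=[]
    for o in obs:
        c,d=ray(*o); d/=np.linalg.norm(d); P=np.eye(3)-np.outer(d,d); A+=P;b+=P@c;L.append((c,P))
    x=np.linalg.solve(A,b); return x,[np.linalg.norm(P@(x-c)).round(1) for c,P in L]
def proj(n,X,m=None):
    m=m or bot.camera_model(n); p=np.array(m["camera_matrix"])@(np.array(m["R"])@np.array(X,float)+np.array(m["t"])); return p[:2]/p[2]
E
python3 - <<'E'
import cv2,numpy as np
t=cv2.imread("pics/top0.png");s=cv2.imread("pics/scene0.png")
def c(i,x,y,w,h,W,H): return cv2.resize(i[y:y+h,x:x+w],(W,H),interpolation=cv2.INTER_CUBIC)
a=np.hstack([c(t,250,150,100,100,400,300)[:, :],c(t,430,220,80,75,400,300)])
a=np.hstack([c(t,250,150,100,75,400,300),c(t,430,220,80,75,400,300)][:2])
b=np.hstack([c(s,290,205,106,80,400,300),c(s,140,290,80,115,400,300)])
cv2.imwrite("pics/z1.png",np.vstack([a,b])[:600,:800])
E
```

```text
(no output)
```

View pics/z1.png

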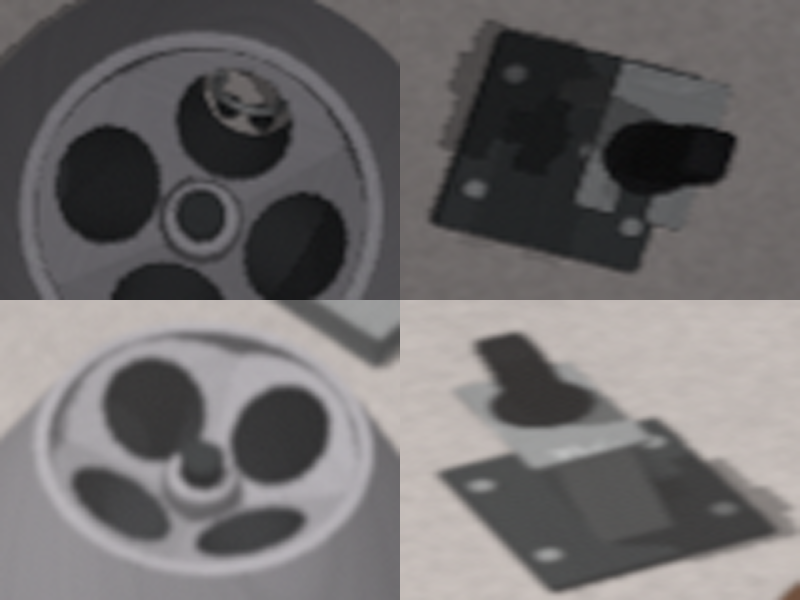

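Run:
```python
from h import *
t=cv2.imread("pics/top0.png");s=cv2.imread("pics/scene0.png")
r=lambda p:np.round(p,1)
print("plate",[r(onz("top",u,v,130)[:2]) for u,v in((474,235.5),(496.4,242),(486.6,277.5),(465,271))])
print("collar",r(onz("top",479,259,134)),"htop",r(onz("top",493,258.7,205)))
print("tri collar",tri([("top",479,259),("scene",168,328.3)]),"tri htop",tri([("top",493,258.7),("scene",160,307.2)]))
print("knob",r(onz("top",300.3,203.8,138)), tri([("top",300.3,203.8),("scene",290+202/3.77,205+150/3.75)]))
g=cv2.cvtColor(t,cv2.COLOR_BGR2GRAY)
for (x0,y0,x1,y1) in((250,150,350,250),):
    m=(g[y0:y1,x0:x1]<45).astype(np.uint8)
    cs,_=cv2.findContours(m,cv2.RETR_EXTERNAL,cv2.CHAIN_APPROX_NONE)
    for c in cs:
        if cv2.contourArea(c)>150:
            e=cv2.fitEllipse(c);u,v=e[0][0]+x0,e[0][1]+y0; print("bore",r([u,v]),r(e[1]),r(onz("top",u,v,126)))
# rotor rim: outer silhouette base circle
print("tray top corners z28",[r(onz("top",u,v,28)[:2]) for u,v in((113,221),(202.5,222.5),(199,299.5),(109,296))])
print("twin",r(onz("top",132,252,46)))
# tray refine by mask edges
T=t[210:310,100:210]; cv2.imwrite("pics/z2.png",np.hstack([cv2.resize(T,(440,400),interpolation=cv2.INTER_CUBIC)]))
```

```text
plate [array([ 482. , -343.3]), array([ 469.7, -391.2]), array([ 394.3, -371. ]), array([ 406.6, -325.1])]
collar [ 432.5 -353.2  134. ] htop [ 431.1 -357.9  205. ]
tri collar (array([ 432.7181212 , -353.30297837,  133.10364841]), [np.float64(0.2), np.float64(0.2)]) tri htop (array([ 432.03750558, -356.6185582 ,  205.27431822]), [np.float64(1.4), np.float64(1.4)])
knob [536.4  25.  138. ] (array([538.21741991,  26.81010404, 137.80830616]), [np.float64(2.5), np.float64(2.5)])
bore [291.7 227.1] [22.  28.1] [488.1  41.7 126. ]
bore [323.5 211.9] [22.9 27.7] [522.5 -24.2 126. ]
bore [276.5 195.7] [24.3 27.9] [553.7  75.8 126. ]
bore [306.8 182.6] [20.5 27.5] [583.5  12.8 126. ]
tray top corners z28 [array([498.2, 449. ]), array([501.1, 247.4]), array([326.6, 247.9]), array([328.9, 449.1])]
twin [428.6 397.1  46. ]
```

View pics/z2.png

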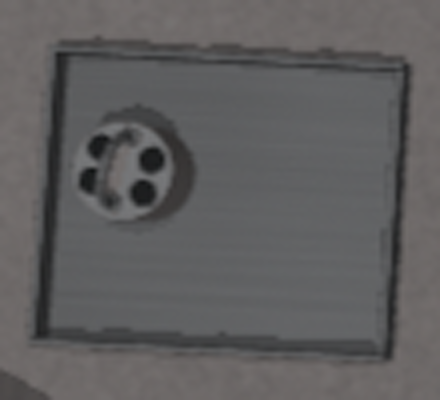

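Call:
carry_out --plan '[{"tx": 27, "ty": -25, "tz": 18}, {"tx": 27, "ty": -25, "tz": 18}, {"tx": 27, "ty": -25, "tz": 18}, {"tx": 27, "ty": -25, "tz": 18}, {"tx": 27, "ty": -25, "tz": 18}, {"tx": 27, "ty": -25, "tz": 18}, {"tx": 27, "ty": -25, "tz": 18}, {"tx": 27, "ty": -25, "tz": 18}, {"tx": 27, "ty": -25, "tz": 18}, {"tx": 27, "ty": -25, "tz": 18, "rz": 0.055}]'

```text
invalid input at $.plan[0]: expected keys tx, ty, tz, rx, ry, rz
```

Call:
carry_out --plan '[{"tx": 9, "ty": -42}, {"tx": 9, "ty": -42}, {"tx": 9, "ty": -42}, {"tx": 9, "ty": -42}, {"tx": 9, "ty": -42}, {"tx": 9, "ty": -42}, {}, {}]'

```text
invalid input at $.plan[0]: expected keys tx, ty, tz, rx, ry, rz
```

Run:
```python
from h import *
m=bot.camera_model("wrist"); im=bot.capture("wrist"); cv2.imwrite("pics/w1.png",im[:,:,::-1])
import pickle; pickle.dump(m,open("w1.pkl","wb"))
c=-np.array(m["R"]).T@np.array(m["t"]); o=bot.get_obs()
print("cam",c.round(1),np.array(m["R"])[2].round(3)); print(o["tool_pos"],o["tcp_rot"],o["joint_positions"],o["time"])
```

```text
cam [ 75.9 524.5 383.4] [ 0.295 -0.094 -0.951]
[156.89817803 500.66347474 192.41794137] [-3.14048557e+00 -1.38280972e-04  2.83779647e+00] [ 1.12099164e+00  3.42552035e-01  1.52477528e+00 -2.53589295e-05
  1.27538077e+00 -1.46001179e-01] 0.15
```

View pics/w1.png

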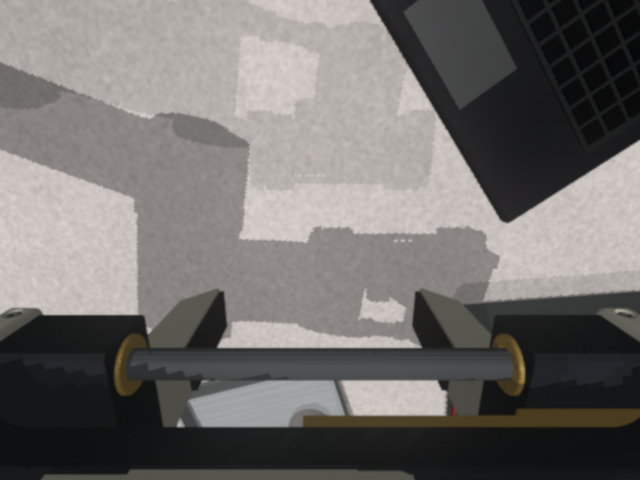

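Call:
carry_out --plan '[{"tx": 27, "ty": -25, "tz": 18, "rx": 0, "ry": 0, "rz": 0}, {"tx": 27, "ty": -25, "tz": 18, "rx": 0, "ry": 0, "rz": 0}, {"tx": 27, "ty": -25, "tz": 18, "rx": 0, "ry": 0, "rz": 0}, {"tx": 27, "ty": -25, "tz": 18, "rx": 0, "ry": 0, "rz": 0}, {"tx": 27, "ty": -25, "tz": 18, "rx": 0, "ry": 0, "rz": 0}, {"tx": 27, "ty": -25, "tz": 18, "rx": 0, "ry": 0, "rz": 0}, {"tx": 27, "ty": -25, "tz": 18, "rx": 0, "ry": 0, "rz": 0}, {"tx": 27, "ty": -25, "tz": 18, "rx": 0, "ry": 0, "rz": 0}, {"tx": 27, "ty": -25, "tz": 18, "rx": 0, "ry": 0, "rz": 0}, {"tx": 27, "ty": -25, "tz": 18, "rx": 0, "ry": 0, "rz": 0.055}]'

```text
time: 1.15
tool_pos: [427.8, 249.7, 373.5]
tcp_rot: [-3.142, -0.0, 2.893]
contact_force: [0.7, 0.5, 0.2]
grip_width: 91.8
finger_force: 0.0
```

Call:
carry_out --plan '[{"tx": 24, "ty": -30, "tz": 0, "rx": 0, "ry": 0, "rz": 0}, {"tx": 24, "ty": -30, "tz": 0, "rx": 0, "ry": 0, "rz": 0}, {"tx": 24, "ty": -30, "tz": 0, "rx": 0, "ry": 0, "rz": 0}, {"tx": 24, "ty": -30, "tz": 0, "rx": 0, "ry": 0, "rz": 0}, {"tx": 24, "ty": -30, "tz": 0, "rx": 0, "ry": 0, "rz": 0}, {"tx": 24, "ty": -30, "tz": 0, "rx": 0, "ry": 0, "rz": 0}, {"tx": 24, "ty": -30, "tz": 0, "rx": 0, "ry": 0, "rz": 0}, {"tx": 24, "ty": -30, "tz": 0, "rx": 0, "ry": 0, "rz": 0}, {"tx": 0, "ty": 0, "tz": 0, "rx": 0, "ry": 0, "rz": 0}, {"tx": 0, "ty": 0, "tz": 0, "rx": 0, "ry": 0, "rz": 0}]'

```text
time: 2.15
tool_pos: [619.2, 10.4, 371.7]
tcp_rot: [3.142, -0.002, 2.891]
contact_force: [-0.4, -0.2, 0.8]
grip_width: 91.9
finger_force: 0.0
```

Run:
```python
from h import *
import pickle
m=bot.camera_model("wrist"); im=bot.capture("wrist"); cv2.imwrite("pics/w2.png",im[:,:,::-1])
pickle.dump(m,open("w2.pkl","wb"))
c=-np.array(m["R"]).T@np.array(m["t"]); o=bot.get_obs()
print("cam",c.round(1),np.array(m["R"])[2].round(3)); print(o["tool_pos"],o["tcp_rot"],o["joint_positions"],o["time"])
print([proj("wrist",p,m).round(0) for p in((537,26,138),(587,11,126),(576,12,140))])
```

```text
cam [537.2  29.6 563. ] [ 0.299 -0.076 -0.951]
[618.78622459  11.26250183 372.45760693] [ 3.14130493e+00 -1.23700753e-03  2.89266398e+00] [-1.05828079e-01  4.84749005e-01  8.23655130e-01  4.77689062e-04
  1.83437182e+00 -1.42757137e+00] 2.2
[array([316., 128.]), array([314., 174.]), array([313., 166.])]
```

View pics/w2.png

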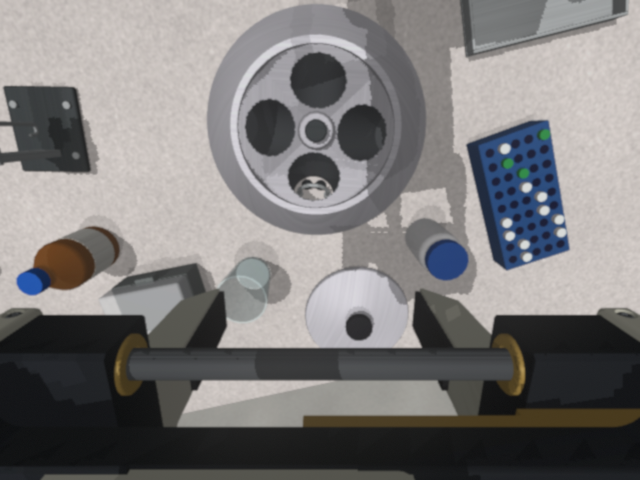

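Run:
```python
from h import *
import pickle
m=pickle.load(open("w2.pkl","rb")); im=cv2.imread("pics/w2.png"); g=cv2.cvtColor(im,cv2.COLOR_BGR2GRAY)
k=(g[35:230,220:420]<60).astype(np.uint8)
k=cv2.morphologyEx(k,cv2.MORPH_OPEN,np.ones((3,3)))
for c in cv2.findContours(k,cv2.RETR_EXTERNAL,cv2.CHAIN_APPROX_NONE)[0]:
    if cv2.contourArea(c)>100:
        e=cv2.fitEllipse(cv2.convexHull(c));u,v=e[0][0]+220,e[0][1]+35;b=cv2.boundingRect(c)
        print(np.round([u,v],1),np.round(e[1],1),b,[onz("wrist",u,v,z,m)[:2].round(1) for z in(126,138)])
k=(g[:240,200:440]>190).astype(np.uint8)
cv2.imwrite("pics/z3.png",np.hstack([cv2.resize(im[30:230,216:416],(400,400),interpolation=cv2.INTER_CUBIC),cv2.resize(im[150:210,284:344],(400,400),interpolation=cv2.INTER_CUBIC)]))
a=-0.298;C=np.array([537,26.5,0]);X=np.array([np.cos(a),np.sin(a),0]);Zb=.848*np.array([0,0,1])-.53*X;Xb=.848*X+.53*np.array([0,0,1])
M=C+52*X+[0,0,126]; L=M-34*Zb
for n,p in(("mouth",M),("loop",L),("loop-3x",L-3*Xb)): print(n,p.round(1),proj("wrist",p,m).round(1),proj("top",p).round(1))
for s in range(0,360,90):
    d=np.array([np.cos(a+np.radians(s)),np.sin(a+np.radians(s)),0]); print(proj("wrist",C+52*d+[0,0,126],m).round(1))
```

```text
[313.2 175.9] [45.  48.5] (69, 119, 49, 33) [array([589.3,   9.1]), array([587.9,   9.7])]
[361.8 131.9] [46.5 54.4] (119, 70, 47, 55) [array([554.5,  76.3]), array([554.,  75.])]
[269.2 126.8] [45.1 54.2] (27, 65, 44, 55) [array([522.6, -25.7]), array([523. , -24.2])]
[317.8  79.1] [50.9 53.9] (71, 19, 54, 46) [array([487.8,  41. ]), array([489.2,  40.7])]
mouth [586.7  11.2 126. ] [314.4 173.4] [307.6 181.1]
loop [603.9   5.9  97.2] [314.  184.8] [310.2 175.7]
loop-3x [601.5   6.7  95.6] [314.1 182.6] [309.9 176.9]
[314.4 173.4]
[361.3 129.9]
[318.4  78.4]
[271.1 125.5]
```

View pics/z3.png

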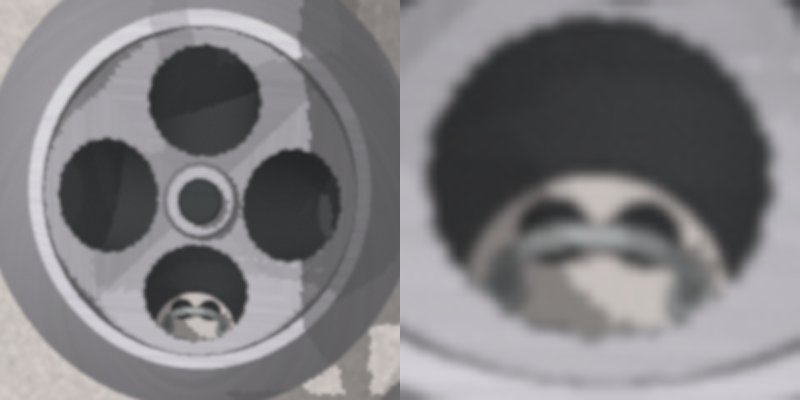

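Call:
carry_out --plan '[{"tx": -9, "ty": -39, "tz": 0, "rx": 0, "ry": 0, "rz": 0}, {"tx": -9, "ty": -39, "tz": 0, "rx": 0, "ry": 0, "rz": 0}, {"tx": -9, "ty": -39, "tz": 0, "rx": 0, "ry": 0, "rz": 0}, {"tx": -9, "ty": -39, "tz": 0, "rx": 0, "ry": 0, "rz": 0}, {"tx": -9, "ty": -39, "tz": 0, "rx": 0, "ry": 0, "rz": 0}, {"tx": -9, "ty": -39, "tz": 0, "rx": 0, "ry": 0, "rz": 0}, {"tx": -9, "ty": -39, "tz": 0, "rx": 0, "ry": 0, "rz": 0}, {"tx": -9, "ty": -39, "tz": 0, "rx": 0, "ry": 0, "rz": 0}, {"tx": -9, "ty": -39, "tz": 0, "rx": 0, "ry": 0, "rz": 0}, {"tx": -9, "ty": -39, "tz": 0, "rx": 0, "ry": 0, "rz": 0}, {"tx": 0, "ty": 0, "tz": 0, "rx": 0, "ry": 0, "rz": 0}, {"tx": 0, "ty": 0, "tz": 0, "rx": 0, "ry": 0, "rz": 0}]'

```text
time: 3.4
tool_pos: [529.0, -378.4, 373.1]
tcp_rot: [3.141, 0.0, 2.893]
contact_force: [1.2, 0.1, -0.4]
grip_width: 91.8
finger_force: 0.0
```

Run:
```python
from h import *
import pickle
m=bot.camera_model("wrist"); im=bot.capture("wrist"); cv2.imwrite("pics/w3.png",im[:,:,::-1])
pickle.dump(m,open("w3.pkl","wb"))
o=bot.get_obs(); print(o["tool_pos"],o["tcp_rot"],o["joint_positions"],o["time"])
print([proj("wrist",p,m).round(0) for p in((432,-354,205),(432,-354,134))])
```

```text
[ 529.40902218 -377.56141641  373.46222412] [3.14114849e+00 5.41031897e-04 2.89400095e+00] [-7.37631203e-01  5.63848642e-01  6.88732630e-01  6.80653509e-04
  1.88874301e+00 -2.06062308e+00] 3.45
[array([320., 109.]), array([320., 112.])]
```

View pics/w3.png

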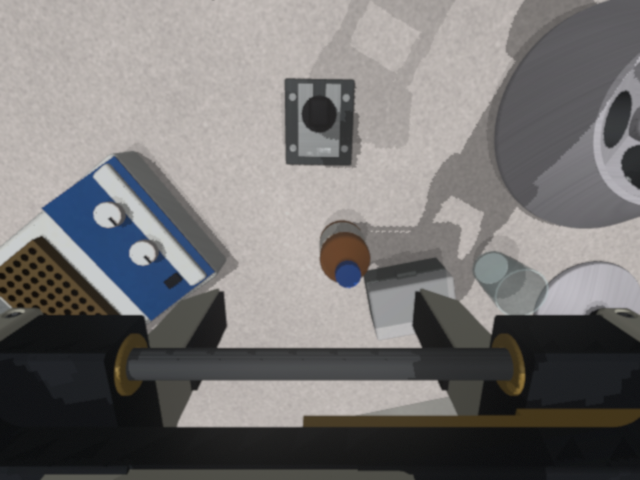

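Run:
```python
from h import *
import pickle
m=pickle.load(open("w3.pkl","rb")); im=cv2.imread("pics/w3.png"); g=cv2.cvtColor(im,cv2.COLOR_BGR2GRAY)
x0,y0=280,70
def fit(k):
    for c in cv2.findContours(k.astype(np.uint8),cv2.RETR_EXTERNAL,cv2.CHAIN_APPROX_NONE)[0]:
        if cv2.contourArea(c)>150: yield c
for c in fit(g[y0:170,x0:360]<35):
    e=cv2.fitEllipse(c);u,v=e[0][0]+x0,e[0][1]+y0; print("collar",np.round([u,v],1),np.round(e[1],1),onz("wrist",u,v,134,m).round(1))
for c in fit(g[y0:170,x0:360]>100):
    r=cv2.minAreaRect(c); B=cv2.boxPoints(r)+[x0,y0]; print("plate",r,[onz("wrist",*p,130,m)[:2].round(1).tolist() for p in B])
for c in fit(g[y0:170,x0:360]<100):
    r=cv2.minAreaRect(c); B=cv2.boxPoints(r)+[x0,y0]; print("base",r,[onz("wrist",*p,10,m)[:2].round(1).tolist() for p in B])
cv2.imwrite("pics/z4.png",cv2.resize(im[70:170,270:370],(600,600),interpolation=cv2.INTER_CUBIC))
```

```text
plate ((39.5, 49.5), (99.0, 79.0), 90.0) [[379.5, -385.8], [400.8, -302.1], [504.9, -324.9], [481.8, -415.5]]
base ((39.5, 52.0), (86.0, 69.0), 90.0) [[373.7, -389.5], [397.6, -295.6], [513.4, -321.4], [487.7, -422.1]]
```

View pics/z4.png

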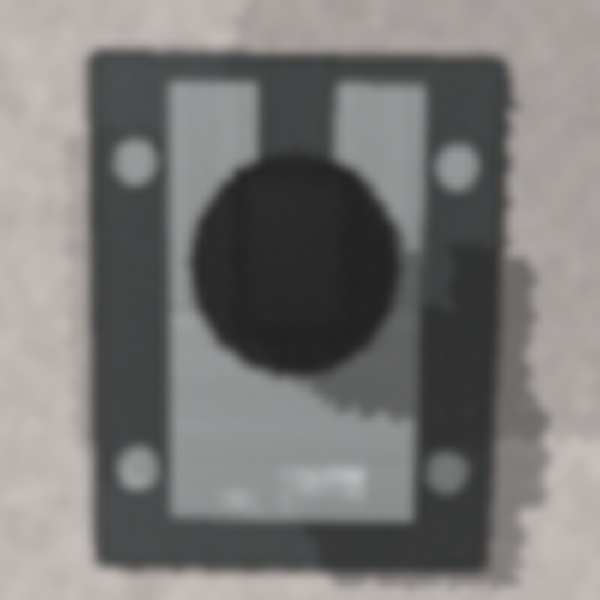

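Run:
```python
from h import *
import pickle
m=pickle.load(open("w3.pkl","rb"))
f=lambda x,y,z:onz("wrist",270+x/6,70+y/6,z,m)[:2].round(1)
a,b=f(298,80,130),f(292.5,520,130); print("plate mid",a,b,np.arctan2(*(b-a)[::-1]))
l,r=f(168,300,130),f(422,300,130); print("width",l,r,np.linalg.norm(l-r))
print("collar",f(296,263,134),"handle",f(296.5,245,205)); 
d=(b-a)/np.linalg.norm(b-a); print("origin",a+31*d, np.linalg.norm(b-a))
# relation of grasp: current TCP
print(bot.get_obs()["tool_pos"])
```

```text
plate mid [ 403.2 -347.1] [ 479.4 -367.6] -0.26280646981087935
width [ 434.2 -380.4] [ 446.1 -333.7] 48.19232304008596
collar [ 433.9 -355.3] handle [ 433.5 -355.2]
origin [ 433.13560522 -355.15354209] 78.90937840333048
[ 529.40902218 -377.56141641  373.46222412]
```

Call:
carry_out --plan '[{"tx": -32, "ty": 7.5, "tz": 0, "rx": 0, "ry": 0, "rz": -0.006}, {"tx": -32, "ty": 7.5, "tz": 0, "rx": 0, "ry": 0, "rz": 0}, {"tx": -32, "ty": 7.5, "tz": 0, "rx": 0, "ry": 0, "rz": 0}, {"tx": 0, "ty": 0, "tz": -40, "rx": 0, "ry": 0, "rz": 0}, {"tx": 0, "ty": 0, "tz": -40, "rx": 0, "ry": 0, "rz": 0}, {"tx": 0, "ty": 0, "tz": -40, "rx": 0, "ry": 0, "rz": 0}, {"tx": 0, "ty": 0, "tz": -40, "rx": 0, "ry": 0, "rz": 0}, {"tx": 0, "ty": 0, "tz": -30, "rx": 0, "ry": 0, "rz": 0}, {"tx": 0, "ty": 0, "tz": -20, "rx": 0, "ry": 0, "rz": 0}, {"tx": 0, "ty": 0, "tz": -10, "rx": 0, "ry": 0, "rz": 0}, {"tx": 0, "ty": 0, "tz": 0, "rx": 0, "ry": 0, "rz": 0}, {"tx": 0, "ty": 0, "tz": 0, "rx": 0, "ry": 0, "rz": 0}]'

```text
time: 4.65
tool_pos: [433.9, -356.3, 154.4]
tcp_rot: [-3.141, 0.002, 2.888]
contact_force: [1.0, -0.7, 0.7]
grip_width: 91.8
finger_force: 0.0
```

Call:
carry_out --plan '[{"tx": 0, "ty": 0, "tz": 0, "rx": 0, "ry": 0, "rz": 0}, {"tx": 0, "ty": 0, "tz": 0, "rx": 0, "ry": 0, "rz": 0}, {"tx": 0, "ty": 0, "tz": 0, "rx": 0, "ry": 0, "rz": 0}, {"tx": 0, "ty": 0, "tz": 0, "rx": 0, "ry": 0, "rz": 0}, {"tx": 0, "ty": 0, "tz": 0, "rx": 0, "ry": 0, "rz": 0}, {"tx": 0, "ty": 0, "tz": 0, "rx": 0, "ry": 0, "rz": 0}, {"tx": 0, "ty": 0, "tz": 0, "rx": 0, "ry": 0, "rz": 0}, {"tx": 0, "ty": 0, "tz": 0, "rx": 0, "ry": 0, "rz": 0}]' --gripper 1

```text
time: 5.45
tool_pos: [433.0, -356.5, 152.9]
tcp_rot: [3.141, -0.0, 2.887]
contact_force: [-0.2, 1.4, 0.1]
grip_width: 32.3
finger_force: 0.0
```

Call:
carry_out --plan '[{"tx": 0, "ty": 0, "tz": 0, "rx": 0, "ry": 0, "rz": 0}, {"tx": 0, "ty": 0, "tz": 0, "rx": 0, "ry": 0, "rz": 0}, {"tx": 0, "ty": 0, "tz": 0, "rx": 0, "ry": 0, "rz": 0}, {"tx": 0, "ty": 0, "tz": 0, "rx": 0, "ry": 0, "rz": 0}, {"tx": 0, "ty": 0, "tz": 0, "rx": 0, "ry": 0, "rz": 0}]'

```text
time: 5.95
tool_pos: [433.0, -356.5, 152.9]
tcp_rot: [3.141, -0.0, 2.887]
contact_force: [0.2, 0.7, -1.5]
grip_width: 20.0
finger_force: 29.9
```

Call:
carry_out --plan '[{"tx": 0, "ty": 0, "tz": 5, "rx": 0, "ry": 0, "rz": 0}, {"tx": 0, "ty": 0, "tz": 7, "rx": 0, "ry": 0, "rz": 0}, {"tx": 0, "ty": 0, "tz": 0, "rx": 0, "ry": 0, "rz": 0}]'

```text
time: 6.25
tool_pos: [433.6, -357.1, 166.4]
tcp_rot: [-3.14, 0.002, 2.887]
contact_force: [0.4, -0.9, -1.4]
grip_width: 19.7
finger_force: 29.9
```

Call:
carry_out --plan '[{"tx": -19, "ty": 5, "tz": 0, "rx": 0, "ry": 0, "rz": 0}, {"tx": -24, "ty": 6, "tz": 0, "rx": 0, "ry": 0, "rz": 0}, {"tx": -24, "ty": 6, "tz": 0, "rx": 0, "ry": 0, "rz": 0}, {"tx": 0, "ty": 0, "tz": 30, "rx": 0, "ry": 0, "rz": 0}, {"tx": 0, "ty": 0, "tz": 45, "rx": 0, "ry": 0, "rz": 0}, {"tx": 0, "ty": 0, "tz": 45, "rx": 0, "ry": 0, "rz": 0}, {"tx": 0, "ty": 0, "tz": 45, "rx": 0, "ry": 0, "rz": 0}, {"tx": 0, "ty": 0, "tz": 20, "rx": 0, "ry": 0, "rz": 0}, {"tx": 0, "ty": 0, "tz": 0, "rx": 0, "ry": 0, "rz": 0}]'

```text
time: 7.15
tool_pos: [366.8, -340.5, 353.4]
tcp_rot: [-3.137, 0.006, 2.887]
contact_force: [0.2, -0.9, -1.4]
grip_width: 19.7
finger_force: 29.9
```

```bash
cat > g.py <<'E'
from h import *
from scipy.spatial.transform import Rotation as Ro
a=-0.301;C=np.array([537.5,26,0]);X=np.array([np.cos(a),np.sin(a),0]);Y=np.array([-X[1],X[0],0]);Zw=np.array([0,0,1.])
th=np.radians(32);Zb=np.cos(th)*Zw-np.sin(th)*X;Xb=np.cos(th)*X+np.sin(th)*Zw
M=C+52*X+126*Zw;L=M-34*Zb
RT=np.column_stack([Xb,-Y,-Zb])
def tcp(dx,dz,dy=0): # TCP for hook axis at loop+dx*Xb, seat height dz above loop along bore
    return L+dx*Xb+dy*Y+(96+22.9+dz)*Zb
def togo(P,R=RT):
    o=bot.get_obs(); R0=Ro.from_euler("xyz",o["tcp_rot"])
    return (P-o["tool_pos"]).round(1),(Ro.from_matrix(R)*R0.inv()).as_rotvec().round(4)
E
python3 - <<'E'
from g import *
import pickle
m=pickle.load(open("w2.pkl","rb"))
for s in(30.5,-30.5): print(proj("wrist",M+s*Xb,m).round(1))
M2=C-52*X+126*Zw; Xb2=-np.cos(th)*X+np.sin(th)*Zw
for s in(30.5,-30.5): print("-x",proj("wrist",M2+s*Xb2,m).round(1))
print(L,proj("wrist",L,m))
for z in(80,60,10,0,-18): print(z,tcp(22.5,z).round(1),tcp(7.5,z).round(1))
print(bot.get_obs()["tool_pos"],bot.get_obs()["joint_positions"])
E
```

```text
[312.8 197.8]
[315.1 150.8]
-x [319.4  50. ]
-x [317.2 104.8]
[604.3693136    5.24160666  97.16636473] [313.59318915 185.24599654]
80 [521.9  30.8 277.8] [509.8  34.6 269.8]
60 [532.1  27.7 260.8] [519.9  31.5 252.9]
10 [557.4  19.8 218.4] [545.2  23.6 210.5]
0 [562.4  18.3 209.9] [550.3  22.  202. ]
-18 [571.5  15.4 194.7] [559.4  19.2 186.7]
[ 366.78890211 -340.45149014  353.39372896] [-9.01487563e-01  2.18541706e-01  1.26120975e+00  6.66409153e-05
  1.65454193e+00 -2.21752160e+00]
```

Call:
carry_out --plan '[{"tx": 4.8, "ty": 16, "tz": 0, "rx": 0, "ry": 0, "rz": -0.133}, {"tx": 4.8, "ty": 16, "tz": 0, "rx": 0, "ry": 0, "rz": -0.133}, {"tx": 4.8, "ty": 16, "tz": 0, "rx": 0, "ry": 0, "rz": -0.133}, {"tx": 4.8, "ty": 16, "tz": 0, "rx": 0, "ry": 0, "rz": -0.133}, {"tx": 4.8, "ty": 16, "tz": 0, "rx": 0, "ry": 0, "rz": -0.133}, {"tx": 4.8, "ty": 16, "tz": 0, "rx": 0, "ry": 0, "rz": -0.133}, {"tx": 4.8, "ty": 16, "tz": 0, "rx": 0, "ry": 0, "rz": -0.133}, {"tx": 4.8, "ty": 16, "tz": 0, "rx": 0, "ry": 0, "rz": -0.133}, {"tx": 4.8, "ty": 16, "tz": 0, "rx": 0, "ry": 0, "rz": -0.133}, {"tx": 4.8, "ty": 16, "tz": 0, "rx": 0, "ry": 0, "rz": -0.133}, {"tx": 4.8, "ty": 16, "tz": 0, "rx": 0, "ry": 0, "rz": -0.133}, {"tx": 4.8, "ty": 16, "tz": 0, "rx": 0, "ry": 0, "rz": -0.133}]'

```text
time: 8.35
tool_pos: [423.2, -146.6, 348.2]
tcp_rot: [-3.139, -0.001, 1.285]
contact_force: [0.1, 0.1, -1.3]
grip_width: 19.5
finger_force: 29.9
```

Call:
carry_out --plan '[{"tx": 4.8, "ty": 16, "tz": 0, "rx": 0, "ry": 0, "rz": -0.133}, {"tx": 4.8, "ty": 16, "tz": 0, "rx": 0, "ry": 0, "rz": -0.133}, {"tx": 4.8, "ty": 16, "tz": 0, "rx": 0, "ry": 0, "rz": -0.133}, {"tx": 4.8, "ty": 16, "tz": 0, "rx": 0, "ry": 0, "rz": -0.133}, {"tx": 4.8, "ty": 16, "tz": 0, "rx": 0, "ry": 0, "rz": -0.133}, {"tx": 4.8, "ty": 16, "tz": 0, "rx": 0, "ry": 0, "rz": -0.133}, {"tx": 4.8, "ty": 16, "tz": 0, "rx": 0, "ry": 0, "rz": -0.133}, {"tx": 4.8, "ty": 16, "tz": 0, "rx": 0, "ry": 0, "rz": -0.133}, {"tx": 4.8, "ty": 16, "tz": 0, "rx": 0, "ry": 0, "rz": -0.133}, {"tx": 4.8, "ty": 16, "tz": 0, "rx": 0, "ry": 0, "rz": -0.133}, {"tx": 4.8, "ty": 16, "tz": 0, "rx": 0, "ry": 0, "rz": -0.133}, {"tx": 4.8, "ty": 16, "tz": 0, "rx": 0, "ry": 0, "rz": -0.133}]'

```text
time: 9.55
tool_pos: [480.8, 45.2, 348.1]
tcp_rot: [3.141, 0.003, -0.311]
contact_force: [0.8, -0.9, -1.2]
grip_width: 19.6
finger_force: 29.9
```

Call:
carry_out --plan '[{"tx": 0, "ty": 0, "tz": 0, "rx": -0.0275, "ry": -0.089, "rz": 0}, {"tx": 0, "ty": 0, "tz": 0, "rx": -0.0275, "ry": -0.089, "rz": 0}, {"tx": 0, "ty": 0, "tz": 0, "rx": -0.0275, "ry": -0.089, "rz": 0}, {"tx": 0, "ty": 0, "tz": 0, "rx": -0.0275, "ry": -0.089, "rz": 0}, {"tx": 0, "ty": 0, "tz": 0, "rx": -0.0275, "ry": -0.089, "rz": 0}, {"tx": 0, "ty": 0, "tz": 0, "rx": -0.0275, "ry": -0.089, "rz": 0}, {"tx": 0, "ty": 0, "tz": 0, "rx": 0, "ry": 0, "rz": 0}, {"tx": 0, "ty": 0, "tz": 0, "rx": 0, "ry": 0, "rz": 0}]'

```text
time: 10.35
tool_pos: [480.7, 44.8, 349.1]
tcp_rot: [-3.139, -0.556, -0.305]
contact_force: [-0.5, 0.2, -0.6]
grip_width: 19.8
finger_force: 29.9
```

Run:
```python
from g import *
o=bot.get_obs();print(o["time"],o["tool_pos"],o["joint_positions"].round(2)); print(togo(tcp(22.5,150)))
```

```text
10.35 [480.67064311  44.75599406 349.1229671 ] [ 0.08 -0.13  1.78 -0.24  0.98  2.03]
(array([  5.8,  -2.9, -12. ]), array([-0.003 , -0.0018,  0.0026]))
```

Call:
carry_out --plan '[{"tx": 10.4, "ty": -3.5, "tz": -17.8, "rx": -0.003, "ry": -0.0018, "rz": 0.0026}, {"tx": 10.4, "ty": -3.5, "tz": -17.8, "rx": 0, "ry": 0, "rz": 0}, {"tx": 10.4, "ty": -3.5, "tz": -17.8, "rx": 0, "ry": 0, "rz": 0}, {"tx": 10.4, "ty": -3.5, "tz": -17.8, "rx": 0, "ry": 0, "rz": 0}, {"tx": 0, "ty": 0, "tz": 0, "rx": 0, "ry": 0, "rz": 0}, {"tx": 0, "ty": 0, "tz": 0, "rx": 0, "ry": 0, "rz": 0}]'

```text
time: 10.95
tool_pos: [523.4, 30.0, 278.6]
tcp_rot: [-3.141, -0.56, -0.303]
contact_force: [-0.3, -0.3, -0.5]
grip_width: 19.9
finger_force: 29.9
```

Run:
```python
from g import *
print(togo(tcp(23,80)),togo(tcp(23,15)))
for n in("scene","top"):
    im=bot.capture(n); cv2.imwrite(f"pics/{n}5.png",im[:,:,::-1])
o=bot.get_obs();P=o["tool_pos"];Rt=Ro.from_euler("xyz",o["tcp_rot"]).as_matrix()
H=lambda x,z:P+Rt@np.array([-x,0,22.9-z]) # hook pt
print(togo(tcp(23,80)))
a,b=[cv2.imread(f"pics/scene{i}.png") for i in(0,5)];c=cv2.imread("pics/top5.png")
for n in("scene","top"): print(n,[proj(n,H(*q)).round(1).tolist() for q in((0,0),(0,-60),(0,-95),(7.5,-103.5),(15,-86))])
def cr(i,x,y): return cv2.resize(i[y:y+100,x:x+100],(400,400),interpolation=cv2.INTER_CUBIC)
cv2.imwrite("pics/z5.png",np.hstack([cr(b,295,180),cr(c,260,140)]))
```

```text
(array([-1.1,  0.7, -0.6]), array([0.0002, 0.0013, 0.0019])) (array([ 31.8,  -9.6, -55.7]), array([0.0002, 0.0013, 0.0019]))
(array([-1.1,  0.3, -1.8]), array([0.0002, 0.0041, 0.0012]))
scene [[343.5, 203.4], [350.9, 231.3], [355.1, 247.2], [354.3, 250.2], [350.5, 241.6]]
top [[298.7, 195.8], [304.4, 184.2], [307.4, 178.0], [307.1, 179.9], [304.6, 186.2]]
```

Run:
```python
from g import *
o=bot.get_obs();P=o["tool_pos"];Rt=Ro.from_euler("xyz",o["tcp_rot"]).as_matrix()
H=lambda x,z:P+Rt@np.array([-x,0,22.9-z])
a,b=[cv2.cvtColor(cv2.imread(f"pics/scene{i}.png"),cv2.COLOR_BGR2GRAY).astype(int) for i in(0,5)]
zs=np.linspace(0,-103,60);pp=np.array([proj("scene",H(0,z)) for z in zs])
for v in range(214,254,3):
    d=b[v,335:372]-a[v,335:372]; print(v,round(np.interp(v,pp[:,1],pp[:,0])-335,1),' '.join(f"{x:3d}" for x in d))
```

```text
214 11.3  -8  -9  -7  -7  -4  -1   1  -2 -12 -16 -12  -9 -10 -12 -14 -18 -23 -26 -30 -34 -36 -38 -41 -41 -41 -39 -32 -25 -14  -4  -1  -4 -23 -43 -54 -55 -55
217 12.1 -14 -15 -13 -13 -13 -11  -1   2  -1 -20 -39 -44 -34 -22 -10  -4  -1   1  -1  -2   0  -2  -4  -4  -8 -14 -20 -26 -32 -36 -41 -44 -46 -52 -52 -52 -54
220 12.9 -13 -14 -19 -27 -35 -39 -36 -34 -35 -39 -50 -56 -56 -51 -45 -37 -35 -35 -37 -39 -43 -45 -44 -46 -45 -44 -40 -38 -36 -33 -27 -23 -25 -28 -34 -41 -47
223 13.7  -4  -8 -16 -28 -36 -37 -37 -36 -37 -38 -41 -48 -49 -48 -47 -43 -41 -45 -52 -52 -52 -51 -52 -53 -52 -52 -51 -53 -53 -53 -53 -53 -52 -50 -48 -42 -36
226 14.5  -3  -6  -6  -3  -7 -14 -23 -29 -36 -37 -39 -43 -49 -50 -48 -49 -51 -51 -52 -52 -53 -52 -52 -52 -52 -52 -49 -51 -48 -49 -49 -49 -51 -50 -50 -51 -53
229 15.3  -4  -5  -4  -4  -5  -4  -9 -16 -26 -33 -37 -38 -44 -48 -50 -53 -57 -54 -53 -52 -52 -51 -47 -41 -35 -27 -18 -11  -7  -6  -6  -4  -5  -7 -10 -13 -22
232 16.1  -3  -3  -2  -1  -4  -5  -6  -8 -17 -27 -33 -38 -40 -45 -52 -54 -58 -58 -52 -43 -34 -22 -10  -4  -1  -2  -2  -2  -2   0  -2  -1  -1  -1   0  -3   0
2
[... 397 characters left out ...]
  21   4  -3  -3   0  -2  -1   0   0   1  -2  -2   0   0  -1  -1   0  -1
244 19.3  -3  -4  -8 -11 -14 -14 -14 -15 -14 -12  -5  -5 -14 -29 -37 -26   2  37  54  42  16   1  -1  -2   1  -3  -1   0   0  -1   1  -1   0  -1   0  -2  -1
247 20.1 -34 -40 -36 -23  -9  -4   0   0  -1  -3  -4  -5  -2 -13 -30 -29  -9  26  52  54  35  10  -1  -3   0  -1  -1  -1   0  -1   1   1   0  -1  -1   0   0
250 20.9 -45 -43 -32 -17  -4  -1  -1   0   0   1  -2   0  -3  -2  -3  -6  -9 -10  -2  12  11   2  -3  -5  -3   0  -1   2  -1  -1   1   0  -2  -3  -6  -8  -3
253 21.1 -32 -42 -41 -36 -22  -9  -3  -3   1  -1   0  -2  -3   1   4   7   6   4  -3 -19 -34 -36 -32 -26 -20 -15 -15 -14 -16 -19 -22 -27 -36 -41 -44 -37 -17
```

Run:
```python
from g import *
print(proj("scene",[537.5,26,138]),"measured 343.6,245")
s=cv2.cvtColor(cv2.imread("pics/scene0.png"),cv2.COLOR_BGR2GRAY)[205:285,290:396]
for c in cv2.findContours((s<75).astype(np.uint8),cv2.RETR_EXTERNAL,cv2.CHAIN_APPROX_NONE)[0]:
    if cv2.contourArea(c)>60: e=cv2.fitEllipse(c);print(np.round([e[0][0]+290,e[0][1]+205],1),np.round(e[1],1))
for k in range(4):
    d=np.array([np.cos(a+k*np.pi/2),np.sin(a+k*np.pi/2),0]);print(proj("scene",C+52*d+126*Zw).round(1))
```

```text
[341.90093596 245.09047581] measured 343.6,245
[356.3 266.2] [ 7.9 26.7]
[321.1 258.7] [10.3 25.7]
[363.8 240.6] [21.3 25.5]
[332.3 235.9] [22.  36.3]
[354.7 265.4]
[362.4 239.7]
[329.3 232.9]
[320.5 258.1]
```

Run:
```python
from g import *
o=bot.get_obs();P=o["tool_pos"];Rt=Ro.from_euler("xyz",o["tcp_rot"]).as_matrix()
H=lambda x,z:P+Rt@np.array([-x,0,22.9-z])
out=[]
for n,x,y,W in(("scene",325,205,60),("top",275,155,60)):
    i=cv2.imread(f"pics/{n}5.png"); k=400/W
    r=cv2.resize(i[y:y+W,x:x+W],(400,400),interpolation=cv2.INTER_CUBIC); q=r.copy()
    for p,col in[(H(0,z),(0,0,255)) for z in(0,-40,-60,-80,-95)]+[(H(7.5,-103.5),(0,255,255)),(H(15,-86),(0,255,0)),(M,(255,0,0)),(C+138*Zw,(255,0,255))]:
        u,v=(proj(n,p)-[x,y]+.5)*k; cv2.circle(q,(int(u),int(v)),3,col,-1)
    out.append(np.vstack([cv2.resize(r,(300,300)),cv2.resize(q,(300,300))]))
cv2.imwrite("pics/z6.png",np.hstack(out))
```

```text
(no output)
```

View pics/z6.png

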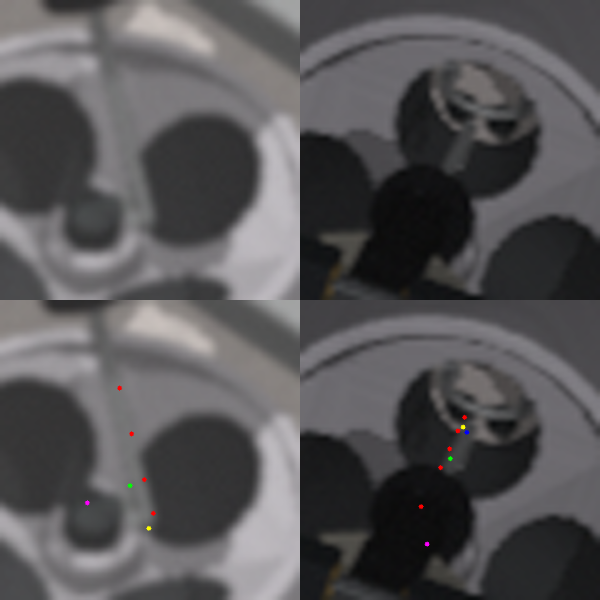

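Call:
carry_out --plan '[{"tx": 0.9, "ty": 2.9, "tz": 0, "rx": 0, "ry": 0.002, "rz": 0.001}, {"tx": 6.6, "ty": -2, "tz": -11, "rx": 0, "ry": 0, "rz": 0}, {"tx": 6.6, "ty": -2, "tz": -11, "rx": 0, "ry": 0, "rz": 0}, {"tx": 6.6, "ty": -2, "tz": -11, "rx": 0, "ry": 0, "rz": 0}, {"tx": 6.6, "ty": -2, "tz": -11, "rx": 0, "ry": 0, "rz": 0}, {"tx": 6.6, "ty": -2, "tz": -11, "rx": 0, "ry": 0, "rz": 0}, {"tx": 0, "ty": 0, "tz": 0, "rx": 0, "ry": 0, "rz": 0}, {"tx": 0, "ty": 0, "tz": 0, "rx": 0, "ry": 0, "rz": 0}]'

```text
time: 11.85
tool_pos: [556.8, 23.6, 224.4]
tcp_rot: [-3.141, -0.56, -0.301]
contact_force: [0.7, -0.3, -0.9]
grip_width: 19.6
finger_force: 29.9
```

```bash
cat >> g.py <<'E'
def rep(n=6):
    F=[];Q=[]
    for _ in range(n):
        bot.capture("top"); o=bot.get_obs();F.append(o["contact_force"]);Q.append(o["tool_pos"])
    p=np.mean(Q,0);d=p-L; print("t",o["time"],"F",np.mean(F,0).round(2),"dx",(d@Xb).round(1),"dy",(d@Y).round(1),"dz",(d@Zb-118.9).round(1),"rot",togo(L)[1])
E
python3 -c "
from g import *
rep()"
```

```text
t 12.15 F [-0.12 -0.26 -0.76] dx 24.5 dy 3.4 dz 16.2 rot [ 0.0004  0.002  -0.0003]
```

Call:
carry_out --plan '[{"tx": 2, "ty": -0.6, "tz": -3.4, "rx": 0, "ry": 0, "rz": 0}, {"tx": 2, "ty": -0.6, "tz": -3.4, "rx": 0, "ry": 0, "rz": 0}, {"tx": 2, "ty": -0.6, "tz": -3.4, "rx": 0, "ry": 0, "rz": 0}, {"tx": 0, "ty": 0, "tz": 0, "rx": 0, "ry": 0, "rz": 0}]'

```text
time: 12.55
tool_pos: [562.6, 21.5, 212.6]
tcp_rot: [3.141, -0.558, -0.301]
contact_force: [-0.5, 0.0, -0.9]
grip_width: 19.8
finger_force: 29.9
```

```bash
python3 -c "
from g import *
rep(4)"
```

```text
t 12.75 F [ 0.03 -0.1  -0.92] dx 23.7 dy 3.2 dz 3.2 rot [ 0.0004  0.001  -0.0001]
```

Call:
carry_out --plan '[{"tx": 2, "ty": -0.6, "tz": -3.4, "rx": 0, "ry": 0, "rz": 0}, {"tx": 2, "ty": -0.6, "tz": -3.4, "rx": 0, "ry": 0, "rz": 0}, {"tx": 2, "ty": -0.6, "tz": -3.4, "rx": 0, "ry": 0, "rz": 0}, {"tx": 2, "ty": -0.6, "tz": -3.4, "rx": 0, "ry": 0, "rz": 0}, {"tx": 2, "ty": -0.6, "tz": -3.4, "rx": 0, "ry": 0, "rz": 0}, {"tx": 0, "ty": 0, "tz": 0, "rx": 0, "ry": 0, "rz": 0}]'

```text
time: 13.35
tool_pos: [572.7, 18.4, 195.7]
tcp_rot: [3.141, -0.558, -0.301]
contact_force: [0.4, -0.0, -0.6]
grip_width: 19.9
finger_force: 29.9
```

```bash
python3 -c "
from g import *
rep(4)"
```

```text
t 13.55 F [-0.36  0.11 -1.15] dx 23.6 dy 3.4 dz -16.6 rot [ 0.0004  0.0012 -0.0002]
```

Call:
carry_out --plan '[{"tx": -3.4, "ty": 1.05, "tz": -2.25, "rx": 0, "ry": 0, "rz": 0}, {"tx": -3.4, "ty": 1.05, "tz": -2.25, "rx": 0, "ry": 0, "rz": 0}, {"tx": -3.4, "ty": 1.05, "tz": -2.25, "rx": 0, "ry": 0, "rz": 0}, {"tx": -3.4, "ty": 1.05, "tz": -2.25, "rx": 0, "ry": 0, "rz": 0}, {"tx": 0, "ty": 0, "tz": 0, "rx": 0, "ry": 0, "rz": 0}]'

```text
time: 14.05
tool_pos: [558.4, 23.0, 187.0]
tcp_rot: [3.141, -0.559, -0.3]
contact_force: [-0.8, 0.5, -0.4]
grip_width: 19.8
finger_force: 29.9
```

```bash
python3 -c "
from g import *
rep(4)"
```

```text
t 14.25 F [ 0.09  0.24 -0.73] dx 6.9 dy 3.4 dz -16.6 rot [ 0.0004  0.0014 -0.0002]
```

Call:
carry_out --plan '[{"tx": -2, "ty": 0.6, "tz": 3.4, "rx": 0, "ry": 0, "rz": 0}, {"tx": -2, "ty": 0.6, "tz": 3.4, "rx": 0, "ry": 0, "rz": 0}, {"tx": -2, "ty": 0.6, "tz": 3.4, "rx": 0, "ry": 0, "rz": 0}, {"tx": -2, "ty": 0.6, "tz": 3.4, "rx": 0, "ry": 0, "rz": 0}, {"tx": -2, "ty": 0.6, "tz": 3.4, "rx": 0, "ry": 0, "rz": 0}, {"tx": -2, "ty": 0.6, "tz": 3.4, "rx": 0, "ry": 0, "rz": 0}, {"tx": 0, "ty": 0, "tz": 0, "rx": 0, "ry": 0, "rz": 0}]'

```text
time: 14.95
tool_pos: [547.1, 26.5, 208.6]
tcp_rot: [-3.141, -0.56, -0.301]
contact_force: [1.0, 0.3, -1.5]
grip_width: 20.0
finger_force: 29.9
```

```bash
python3 -c "
from g import *
rep(8)"
```

```text
t 15.35 F [ 0.13 -0.15 -1.17] dx 7.1 dy 3.2 dz 7.3 rot [ 0.0004  0.0008 -0.0001]
```

Call:
carry_out --plan '[{"tx": -2.5, "ty": 0.8, "tz": 4.25, "rx": 0, "ry": 0, "rz": 0}, {"tx": -2.5, "ty": 0.8, "tz": 4.25, "rx": 0, "ry": 0, "rz": 0}, {"tx": -2.5, "ty": 0.8, "tz": 4.25, "rx": 0, "ry": 0, "rz": 0}, {"tx": -2.5, "ty": 0.8, "tz": 4.25, "rx": 0, "ry": 0, "rz": 0}, {"tx": 0, "ty": 0, "tz": 0, "rx": 0, "ry": 0, "rz": 0}]'

```text
time: 15.85
tool_pos: [537.1, 29.8, 225.9]
tcp_rot: [-3.141, -0.561, -0.301]
contact_force: [0.0, -0.5, -0.9]
grip_width: 19.5
finger_force: 29.9
```

```bash
python3 -c "
from g import *
rep(8)
for n in ('top','scene'): cv2.imwrite(f'pics/{n}7.png',bot.capture(n)[:,:,::-1])
G=lambda f:cv2.cvtColor(cv2.imread(f),cv2.COLOR_BGR2GRAY)
print(proj('top',L),proj('top',L+27*Zb),proj('scene',L+27*Zb))
for f in('top0','top5','top7'):
    print(f);print(G(f'pics/{f}.png')[160:192:2,296:326:1])
"
```

```text
t 16.25 F [ 0.03 -0.25 -1.75] dx 7.2 dy 3.3 dz 27.4 rot [ 0.0004  0.0008 -0.0001]
[310.56359125 175.4912712 ] [308.48503681 179.79484456] [355.52473562 268.41281307]
top0
[[110 110 110 111 112 113 113 113 111 110 110 111 111 113 114 115 111 107
   99  86  75  69  68  68  68  68  66  66  65  66]
 [ 67  71  70  74  77  77  76  78  79  82  89  96  97  99 102 104 108 110
  113 114 115 115 112 100  85  76  70  68  68  66]
 [ 96  97  97  97  97  99 100 100  99  98  99  98  98  98  99  99  93  87
   95 104 105 106 110 113 114 114 108  90  76  70]
 [ 97  97  98  98  97  98  98  96  94  92  95  96  95  95  95  96  96  96
   98  98  96  88  82  89 103 112 113 112 113 109]
 [ 98  98  95  91  85  80  85  79  71  71  72  91 103  89  67  59  57  77
   92  97  99  99  99  98  95  86  87 101 110 115]
 [ 94  84  60  29  32  56  66  57  53  62  72  91 102 103 103 102  92  74
   68  69  68  77  91  98 100 100 100  99  85  80]
 [ 63  25  25  27  33  62  71  59  59  70  87  96 100 102 103 103 103  93
   74  69  68  68  64  79  96  98  99  98 100  97]
 [ 25  25  26  25  24  70  87  68  56  64  72  61  39 
[... 4383 characters left out ...]
 65  68  95  98  71  62
   71  76  71  66  63  55  54  68  69  86 105 105]
 [ 31  31  29  27  37  61  57  23  22  37  57  64  67  82  95  91  88  90
   90  82  79  83  81  77  74  64  62  91 107 106]
 [ 27  27  26  29  32  29  44  62  60  58  65  61  88  95  57  25  25  25
   25  26  71  86  74  72  55  29  55  91 107 107]
 [ 17  17  15  17  15  18  18  27  49  60  61  76 105 120 105  71  51  46
   53  65  88  84  39  25  24  44  79 102 108 108]
 [ 17  17  16  17  17  17  18  17  18  16  17  25  29  38  43  43  42  37
   30  31  29  27  27  27  32  74 100 106 106 106]
 [ 13  13  13  14  15  15  16  17  14  17  17  16  19  29  32  32  31  31
   30  29  27  27  29  60  92 106 106 106 106 106]]
```

Call:
carry_out --plan '[{"tx": -2.5, "ty": 0.8, "tz": 4.25, "rx": 0, "ry": 0, "rz": 0}, {"tx": -2.5, "ty": 0.8, "tz": 4.25, "rx": 0, "ry": 0, "rz": 0}, {"tx": -2.5, "ty": 0.8, "tz": 4.25, "rx": 0, "ry": 0, "rz": 0}, {"tx": -2.5, "ty": 0.8, "tz": 4.25, "rx": 0, "ry": 0, "rz": 0}, {"tx": -2.5, "ty": 0.8, "tz": 4.25, "rx": 0, "ry": 0, "rz": 0}, {"tx": -2.5, "ty": 0.8, "tz": 4.25, "rx": 0, "ry": 0, "rz": 0}, {"tx": -2.5, "ty": 0.8, "tz": 4.25, "rx": 0, "ry": 0, "rz": 0}, {"tx": -2.5, "ty": 0.8, "tz": 4.25, "rx": 0, "ry": 0, "rz": 0}, {"tx": -2.5, "ty": 0.8, "tz": 4.25, "rx": 0, "ry": 0, "rz": 0}, {"tx": -2.5, "ty": 0.8, "tz": 4.25, "rx": 0, "ry": 0, "rz": 0}]'

```text
time: 17.35
tool_pos: [512.0, 37.6, 267.8]
tcp_rot: [3.142, -0.56, -0.301]
contact_force: [1.6, -1.2, -2.6]
grip_width: 19.9
finger_force: 29.9
```

```bash
python3 -c "
from g import *
rep(6)"
```

```text
t 17.65 F [ 0.63 -0.21 -1.3 ] dx 7.7 dy 3.6 dz 77.7 rot [ 0.0005  0.0012 -0.0002]
```

Call:
carry_out --plan '[{"tx": -2.5, "ty": 0.75, "tz": 4.2, "rx": 0, "ry": 0, "rz": 0}, {"tx": -2.5, "ty": 0.75, "tz": 4.2, "rx": 0, "ry": 0, "rz": 0}, {"tx": -2.5, "ty": 0.75, "tz": 4.2, "rx": 0, "ry": 0, "rz": 0}, {"tx": -2.5, "ty": 0.75, "tz": 4.2, "rx": 0, "ry": 0, "rz": 0}, {"tx": -2.5, "ty": 0.75, "tz": 4.2, "rx": 0, "ry": 0, "rz": 0}, {"tx": -2.5, "ty": 0.75, "tz": 4.2, "rx": 0, "ry": 0, "rz": 0}, {"tx": -2.5, "ty": 0.75, "tz": 4.2, "rx": 0, "ry": 0, "rz": 0}, {"tx": -2.5, "ty": 0.75, "tz": 4.2, "rx": 0, "ry": 0, "rz": 0}, {"tx": -2.5, "ty": 0.75, "tz": 4.2, "rx": 0, "ry": 0, "rz": 0}, {"tx": -2.5, "ty": 0.75, "tz": 4.2, "rx": 0, "ry": 0, "rz": 0}, {"tx": -2.5, "ty": 0.75, "tz": 4.2, "rx": 0, "ry": 0, "rz": 0}, {"tx": -2.5, "ty": 0.75, "tz": 4.2, "rx": 0, "ry": 0, "rz": 0}]'

```text
time: 18.85
tool_pos: [481.9, 46.7, 318.2]
tcp_rot: [3.141, -0.56, -0.301]
contact_force: [0.1, 0.4, -0.9]
grip_width: 19.9
finger_force: 29.9
```

Call:
carry_out --plan '[{"tx": -2.5, "ty": 0.75, "tz": 4.2, "rx": 0, "ry": 0, "rz": 0}, {"tx": -2.5, "ty": 0.75, "tz": 4.2, "rx": 0, "ry": 0, "rz": 0}, {"tx": -2.5, "ty": 0.75, "tz": 4.2, "rx": 0, "ry": 0, "rz": 0}, {"tx": 0, "ty": 0, "tz": 6, "rx": 0, "ry": 0, "rz": 0}, {"tx": 0, "ty": 0, "tz": 8, "rx": 0, "ry": 0, "rz": 0}, {"tx": 0, "ty": 0, "tz": 8, "rx": 0, "ry": 0, "rz": 0}, {"tx": 0, "ty": 0, "tz": 8, "rx": 0, "ry": 0, "rz": 0}, {"tx": 0, "ty": 0, "tz": 8, "rx": 0, "ry": 0, "rz": 0}, {"tx": 0, "ty": 0, "tz": 4, "rx": 0, "ry": 0, "rz": 0}, {"tx": 0, "ty": 0, "tz": 0, "rx": 0, "ry": 0, "rz": 0}]'

```text
time: 19.85
tool_pos: [474.9, 48.9, 373.2]
tcp_rot: [-3.141, -0.561, -0.301]
contact_force: [-0.1, 0.5, -2.2]
grip_width: 20.1
finger_force: 29.9
```

```bash
python3 -c "
from g import *
rep(8)
o=bot.get_obs();P=o['tool_pos'];print(P,o['joint_positions'].round(2))
S=P-118.9*Zb-7.5*Xb
a=cv2.imread('pics/scene0.png');b=bot.capture('scene')[:,:,::-1].copy();cv2.imwrite('pics/scene8.png',b)
for z in(-31.5,-77.5): print(proj('scene',S+[0,0,z]).round(0))
g=b.min(2).astype(int);u,v=proj('scene',S+[0,0,-55]).astype(int);print(u,v)
print(g[v-32:v+32:4,u-30:u+30:3])"
```

```text
t 20.25 F [-0.08  0.2  -2.4 ] dx 29.6 dy 3.1 dz 186.8 rot [ 0.0004  0.0004 -0.0002]
[474.48347086  48.83798383 372.12243278] [ 0.09 -0.15  1.74 -0.24  1.04  2.03]
[342. 209.]
[342. 225.]
341 217
[[126 126 129 129 125 125 124 125 127 119 107 102 120 113 112 136 158 158
  158 159]
 [125 126 127 127 127 127 126 124 126 119 112  89  94 119 122 112 134 159
  159 159]
 [119 126 126 126 127 125 125 125 123 130 113 119  98  90  92 121 124 117
  134 157]
 [107 115 124 125 116 111 110 154 171 131 120 118 135 139  95  91  93 126
  127 110]
 [108 108 111 117 109 116 130 115 155 106  84 128 107 154 179 139  95  90
   91  97]
 [106 108 108 108 107 170 132 107 161 188 185 173 125 135 182 183 182 145
   96  82]
 [135 114 106 106 107 168 175 105 186 196 186 110  76 130 175 184 181 180
  173 107]
 [164 163 157 137 111 122 175 175 126  61  93 147  89 105 126 134 151 165
  129 124]
 [163 166 174 151 118 115 110 142 168 111 147 194 157 100  92  92  92 104
  117 125]
 [177 151 156 169 140 113 107 102 100 101 102  98  95 116 119 119 118 118
  112 108]
 [129 166 167  86  56  96 105 100 101 101  99  96 103 125 121 119 119 120
  120 120]
 [157 170 130  55  56  55  70  91  99  98  91 103 129 156 134 117  92  57
   53  53]
 [169 168 104  60  59  55  55  53  53  52  52  83 122 126 136  66  51  54
   52  51]
 [170 170 137  61  61  60  54  54  53  53  52  83 115 118  68  54  53  52
   51  50]
 [171 170 167  94  61  61  57  54  52  51  55  94 114 102  55  54  54  52
   50  50]
 [155 159 167 170 127  68  56  53  59  60  58  58  62  97  55  55  55  53
   53  52]]
```

Call:
carry_out --plan '[{"tx": 0, "ty": 0, "tz": 1, "rx": 0.0104, "ry": 0.0334, "rz": 0}, {"tx": 0, "ty": 0, "tz": 1, "rx": 0.0166, "ry": 0.0534, "rz": 0}, {"tx": 0, "ty": 0, "tz": 1, "rx": 0.0166, "ry": 0.0534, "rz": 0}, {"tx": 0, "ty": 0, "tz": 1, "rx": 0.0166, "ry": 0.0534, "rz": 0}, {"tx": 0, "ty": 0, "tz": 1, "rx": 0.0166, "ry": 0.0534, "rz": 0}, {"tx": 0, "ty": 0, "tz": 1, "rx": 0.0166, "ry": 0.0534, "rz": 0}, {"tx": 0, "ty": 0, "tz": 1, "rx": 0.0166, "ry": 0.0534, "rz": 0}, {"tx": 0, "ty": 0, "tz": 1, "rx": 0.0166, "ry": 0.0534, "rz": 0}, {"tx": 0, "ty": 0, "tz": 1, "rx": 0.0166, "ry": 0.0534, "rz": 0}, {"tx": 0, "ty": 0, "tz": 1, "rx": 0.0166, "ry": 0.0534, "rz": 0}, {"tx": 0, "ty": 0, "tz": 0, "rx": 0.0062, "ry": 0.02, "rz": 0}]'

```text
time: 21.4
tool_pos: [475.7, 48.4, 382.1]
tcp_rot: [3.142, 0.001, -0.302]
contact_force: [0.8, -0.8, -1.9]
grip_width: 19.7
finger_force: 29.9
```

Call:
carry_out --plan '[{"tx": -1, "ty": 5, "tz": 0, "rx": 0, "ry": 0, "rz": 0}, {"tx": -2, "ty": 9, "tz": 0, "rx": 0, "ry": 0, "rz": 0}, {"tx": -2.5, "ty": 12, "tz": 0, "rx": 0, "ry": 0, "rz": 0}, {"tx": -2.5, "ty": 12, "tz": 0, "rx": 0, "ry": 0, "rz": 0}, {"tx": -2.5, "ty": 12, "tz": 0, "rx": 0, "ry": 0, "rz": 0}, {"tx": -2.5, "ty": 12, "tz": 0, "rx": 0, "ry": 0, "rz": 0}, {"tx": -2.5, "ty": 12, "tz": 0, "rx": 0, "ry": 0, "rz": 0}, {"tx": -2.5, "ty": 12, "tz": 0, "rx": 0, "ry": 0, "rz": 0}, {"tx": -2.5, "ty": 12, "tz": 0, "rx": 0, "ry": 0, "rz": 0}, {"tx": -2.5, "ty": 12, "tz": 0, "rx": 0, "ry": 0, "rz": 0}, {"tx": -2.5, "ty": 12, "tz": 0, "rx": 0, "ry": 0, "rz": 0}, {"tx": -2.5, "ty": 12, "tz": 0, "rx": 0, "ry": 0, "rz": 0}]'

```text
time: 22.6
tool_pos: [446.4, 183.8, 382.4]
tcp_rot: [-3.141, -0.0, -0.301]
contact_force: [0.8, -0.0, -1.8]
grip_width: 20.0
finger_force: 29.9
```

Call:
carry_out --plan '[{"tx": -2.5, "ty": 12, "tz": 0, "rx": 0, "ry": 0, "rz": 0}, {"tx": -2.5, "ty": 12, "tz": 0, "rx": 0, "ry": 0, "rz": 0}, {"tx": -2.5, "ty": 12, "tz": 0, "rx": 0, "ry": 0, "rz": 0}, {"tx": -2.5, "ty": 12, "tz": 0, "rx": 0, "ry": 0, "rz": 0}, {"tx": -2.5, "ty": 12, "tz": 0, "rx": 0, "ry": 0, "rz": 0}, {"tx": -2.5, "ty": 12, "tz": 0, "rx": 0, "ry": 0, "rz": 0}, {"tx": -2.5, "ty": 12, "tz": 0, "rx": 0, "ry": 0, "rz": 0}, {"tx": -2.5, "ty": 12, "tz": 0, "rx": 0, "ry": 0, "rz": 0}, {"tx": -2.5, "ty": 12, "tz": 0, "rx": 0, "ry": 0, "rz": 0}, {"tx": -2, "ty": 7, "tz": 0, "rx": 0, "ry": 0, "rz": 0}, {"tx": -1, "ty": 3, "tz": 0, "rx": 0, "ry": 0, "rz": 0}, {"tx": 0, "ty": 0, "tz": 0, "rx": 0, "ry": 0, "rz": 0}]'

```text
time: 23.8
tool_pos: [421.0, 301.1, 382.4]
tcp_rot: [-3.142, -0.0, -0.3]
contact_force: [-0.0, 0.2, -1.7]
grip_width: 19.7
finger_force: 29.9
```

```bash
python3 -c "
from g import *
rep(8)
o=bot.get_obs();P=o['tool_pos'];print(P,o['tcp_rot'],o['joint_positions'].round(2))
print(togo(np.array([421,299,300]),np.column_stack([X,-Y,-Zw])))
"
```

```text
t 24.2 F [-0.04 -0.39 -2.15] dx -71.3 dy 227.7 dz 262.1 rot [-1.658e-01 -5.328e-01  2.000e-04]
[421.25334707 300.5995048  382.50780742] [-3.14125364e+00 -4.93456647e-04 -3.01330562e-01] [ 0.47  0.26  1.13 -0.    1.75  2.34]
(array([ -0.3,  -1.6, -82.5]), array([-0.0002,  0.0006,  0.0003]))
```

Call:
carry_out --plan '[{"tx": 0, "ty": 0, "tz": -8, "rx": 0, "ry": 0, "rz": 0}, {"tx": 0, "ty": 0, "tz": -16, "rx": 0, "ry": 0, "rz": 0}, {"tx": 0, "ty": 0, "tz": -20, "rx": 0, "ry": 0, "rz": 0}, {"tx": 0, "ty": 0, "tz": -20, "rx": 0, "ry": 0, "rz": 0}, {"tx": 0, "ty": 0, "tz": -20, "rx": 0, "ry": 0, "rz": 0}, {"tx": 0, "ty": 0, "tz": -20, "rx": 0, "ry": 0, "rz": 0}, {"tx": 0, "ty": 0, "tz": -20, "rx": 0, "ry": 0, "rz": 0}, {"tx": 0, "ty": 0, "tz": -16, "rx": 0, "ry": 0, "rz": 0}, {"tx": 0, "ty": 0, "tz": -12, "rx": 0, "ry": 0, "rz": 0}, {"tx": 0, "ty": 0, "tz": -8, "rx": 0, "ry": 0, "rz": 0}, {"tx": 0, "ty": 0, "tz": -4, "rx": 0, "ry": 0, "rz": 0}, {"tx": 0, "ty": 0, "tz": 0, "rx": 0, "ry": 0, "rz": 0}]'

```text
time: 25.4
tool_pos: [421.0, 300.7, 218.1]
tcp_rot: [3.141, 0.0, -0.301]
contact_force: [-0.1, 0.3, -1.9]
grip_width: 19.8
finger_force: 29.9
```

Call:
carry_out --plan '[{"tx": 0, "ty": 0, "tz": -2, "rx": 0, "ry": 0, "rz": 0}, {"tx": 0, "ty": 0, "tz": -2, "rx": 0, "ry": 0, "rz": 0}, {"tx": 0, "ty": 0, "tz": -2, "rx": 0, "ry": 0, "rz": 0}, {"tx": 0, "ty": 0, "tz": -2, "rx": 0, "ry": 0, "rz": 0}, {"tx": 0, "ty": 0, "tz": -2, "rx": 0, "ry": 0, "rz": 0}, {"tx": 0, "ty": 0, "tz": -2, "rx": 0, "ry": 0, "rz": 0}, {"tx": 0, "ty": 0, "tz": -2, "rx": 0, "ry": 0, "rz": 0}, {"tx": 0, "ty": 0, "tz": -2, "rx": 0, "ry": 0, "rz": 0}, {"tx": 0, "ty": 0, "tz": -2, "rx": 0, "ry": 0, "rz": 0}, {"tx": 0, "ty": 0, "tz": -2, "rx": 0, "ry": 0, "rz": 0}]'

```text
time: 26.4
tool_pos: [421.2, 300.9, 198.4]
tcp_rot: [-3.141, -0.001, -0.301]
contact_force: [-0.3, 0.4, -0.5]
grip_width: 19.8
finger_force: 29.9
```

```bash
python3 -c "
from g import *
rep(8)
o=bot.get_obs();P=o['tool_pos'];print(P,o['tcp_rot'])
"
```

```text
t 26.8 F [ 0.03 -0.1  -1.32] dx -169.0 dy 228.0 dz 106.2 rot [-1.658e-01 -5.327e-01 -3.000e-04]
[421.18987879 300.85671106 198.5825313 ] [-3.14116262e+00 -5.70102882e-04 -3.00864885e-01]
```

Call:
carry_out --plan '[{"tx": 0, "ty": 0, "tz": -3, "rx": 0, "ry": 0, "rz": 0}, {"tx": 0, "ty": 0, "tz": -3, "rx": 0, "ry": 0, "rz": 0}, {"tx": 0, "ty": 0, "tz": -3, "rx": 0, "ry": 0, "rz": 0}, {"tx": 0, "ty": 0, "tz": -3, "rx": 0, "ry": 0, "rz": 0}, {"tx": 0, "ty": 0, "tz": -3, "rx": 0, "ry": 0, "rz": 0}, {"tx": 0, "ty": 0, "tz": 0, "rx": 0, "ry": 0, "rz": 0}]'

```text
time: 27.4
tool_pos: [420.9, 300.7, 182.9]
tcp_rot: [3.141, 0.0, -0.301]
contact_force: [-0.6, 0.1, -1.0]
grip_width: 20.0
finger_force: 29.9
```

```bash
python3 -c "
from g import *
rep(6)
o=bot.get_obs();P=o['tool_pos'];print(P,o['tcp_rot'])
"
```

```text
t 27.7 F [ 0.31 -0.07 -0.92] dx -177.0 dy 228.0 dz 93.4 rot [-1.658e-01 -5.327e-01 -3.000e-04]
[421.22546635 300.88464353 183.61034093] [-3.14110498e+00 -6.44319902e-04 -3.00863634e-01]
```

Call:
carry_out --plan '[{"tx": 4.2, "ty": -1.3, "tz": 0, "rx": 0, "ry": 0, "rz": 0}, {"tx": 4.2, "ty": -1.3, "tz": 0, "rx": 0, "ry": 0, "rz": 0}, {"tx": 4.2, "ty": -1.3, "tz": 0, "rx": 0, "ry": 0, "rz": 0}, {"tx": 4.2, "ty": -1.3, "tz": 0, "rx": 0, "ry": 0, "rz": 0}, {"tx": 4.2, "ty": -1.3, "tz": 0, "rx": 0, "ry": 0, "rz": 0}, {"tx": 0, "ty": 0, "tz": 0, "rx": 0, "ry": 0, "rz": 0}, {"tx": 0, "ty": 0, "tz": 4, "rx": 0, "ry": 0, "rz": 0}, {"tx": 0, "ty": 0, "tz": 4, "rx": 0, "ry": 0, "rz": 0}, {"tx": 0, "ty": 0, "tz": 4, "rx": 0, "ry": 0, "rz": 0}, {"tx": 0, "ty": 0, "tz": 4, "rx": 0, "ry": 0, "rz": 0}]'

```text
time: 28.7
tool_pos: [442.1, 294.5, 200.0]
tcp_rot: [-3.141, -0.001, -0.301]
contact_force: [0.3, 0.5, -1.4]
grip_width: 19.9
finger_force: 29.9
```

```bash
python3 -c "
from g import *
rep(6)
"
```

```text
t 29.0 F [-0.02 -0.19 -0.88] dx -149.6 dy 228.1 dz 95.7 rot [-1.655e-01 -5.333e-01 -2.000e-04]
```

Call:
carry_out --plan '[{"tx": 0, "ty": 0, "tz": 10, "rx": 0, "ry": 0, "rz": 0}, {"tx": 0, "ty": 0, "tz": 25, "rx": 0, "ry": 0, "rz": 0}, {"tx": 0, "ty": 0, "tz": 40, "rx": 0, "ry": 0, "rz": 0}, {"tx": 0, "ty": 0, "tz": 40, "rx": 0, "ry": 0, "rz": 0}, {"tx": 0, "ty": 0, "tz": 35, "rx": 0, "ry": 0, "rz": 0}, {"tx": -2.7, "ty": -22.7, "tz": 0, "rx": 0, "ry": 0, "rz": 0.1139}, {"tx": -2.7, "ty": -22.7, "tz": 0, "rx": 0, "ry": 0, "rz": 0.1139}, {"tx": -2.7, "ty": -22.7, "tz": 0, "rx": 0, "ry": 0, "rz": 0.1139}, {"tx": -2.7, "ty": -22.7, "tz": 0, "rx": 0, "ry": 0, "rz": 0.1139}]'

```text
time: 29.9
tool_pos: [431.1, 202.7, 350.2]
tcp_rot: [-3.141, -0.001, 0.16]
contact_force: [-0.7, 1.0, -0.4]
grip_width: 20.2
finger_force: 29.9
```

Call:
carry_out --plan '[{"tx": -2.7, "ty": -22.7, "tz": 0, "rx": 0, "ry": 0, "rz": 0.1139}, {"tx": -2.7, "ty": -22.7, "tz": 0, "rx": 0, "ry": 0, "rz": 0.1139}, {"tx": -2.7, "ty": -22.7, "tz": 0, "rx": 0, "ry": 0, "rz": 0.1139}, {"tx": -2.7, "ty": -22.7, "tz": 0, "rx": 0, "ry": 0, "rz": 0.1139}, {"tx": -2.7, "ty": -22.7, "tz": 0, "rx": 0, "ry": 0, "rz": 0.1139}, {"tx": -2.7, "ty": -22.7, "tz": 0, "rx": 0, "ry": 0, "rz": 0.1139}, {"tx": -2.7, "ty": -22.7, "tz": 0, "rx": 0, "ry": 0, "rz": 0.1139}, {"tx": -2.7, "ty": -22.7, "tz": 0, "rx": 0, "ry": 0, "rz": 0.1139}, {"tx": -2.7, "ty": -22.7, "tz": 0, "rx": 0, "ry": 0, "rz": 0.1139}, {"tx": -2.7, "ty": -22.7, "tz": 0, "rx": 0, "ry": 0, "rz": 0.1139}, {"tx": -2.7, "ty": -22.7, "tz": 0, "rx": 0, "ry": 0, "rz": 0.1139}, {"tx": -2.7, "ty": -22.7, "tz": 0, "rx": 0, "ry": 0, "rz": 0.1139}]'

```text
time: 31.1
tool_pos: [398.7, -69.7, 350.2]
tcp_rot: [3.141, -0.0, 1.526]
contact_force: [0.7, -0.7, -0.9]
grip_width: 20.0
finger_force: 29.9
```

Call:
carry_out --plan '[{"tx": -2.7, "ty": -22.7, "tz": 0, "rx": 0, "ry": 0, "rz": 0.1139}, {"tx": -2.7, "ty": -22.7, "tz": 0, "rx": 0, "ry": 0, "rz": 0.1139}, {"tx": -2.7, "ty": -22.7, "tz": 0, "rx": 0, "ry": 0, "rz": 0.1139}, {"tx": -2.7, "ty": -22.7, "tz": 0, "rx": 0, "ry": 0, "rz": 0.1139}, {"tx": -2.7, "ty": -22.7, "tz": 0, "rx": 0, "ry": 0, "rz": 0.1139}, {"tx": -2.7, "ty": -22.7, "tz": 0, "rx": 0, "ry": 0, "rz": 0.1139}, {"tx": -2.7, "ty": -22.7, "tz": 0, "rx": 0, "ry": 0, "rz": 0.1139}, {"tx": -2.7, "ty": -22.7, "tz": 0, "rx": 0, "ry": 0, "rz": 0.1139}, {"tx": -2.7, "ty": -22.7, "tz": 0, "rx": 0, "ry": 0, "rz": 0.1139}, {"tx": -2.7, "ty": -22.7, "tz": 0, "rx": 0, "ry": 0, "rz": 0.1139}, {"tx": -2.7, "ty": -22.7, "tz": 0, "rx": 0, "ry": 0, "rz": 0.1139}, {"tx": -2.7, "ty": -22.7, "tz": 0, "rx": 0, "ry": 0, "rz": 0.1139}]'

```text
time: 32.3
tool_pos: [366.3, -342.2, 350.2]
tcp_rot: [-3.141, 0.0, 2.893]
contact_force: [0.7, 0.6, -0.4]
grip_width: 19.9
finger_force: 29.9
```

```bash
python3 -c "
from g import *
im=bot.capture('top');cv2.imwrite('pics/top9.png',im[:,:,::-1])
rep(3)
T=im[220:300,110:200].min(2)
for c in cv2.findContours((T>115).astype(np.uint8),cv2.RETR_EXTERNAL,cv2.CHAIN_APPROX_NONE)[0]:
    if cv2.contourArea(c)>60:
        (u,v),r=cv2.minEnclosingCircle(c); print('blob',u+110,v+220,r,onz('top',u+110,v+220,50).round(1))
psi=np.pi-.255
x=np.array([np.cos(psi),np.sin(psi),0]);y=np.array([np.sin(psi),-np.cos(psi),0])
o=bot.get_obs();print(o['tool_pos'],o['joint_positions'].round(2))
print(togo(np.array([366.8,-339.5,353]),np.column_stack([x,y,-Zw])))
"
```

```text
t 32.5 F [-0.11  0.39 -0.81] dx 28.2 dy -402.4 dz 161.0 rot [-0.8207  0.2342  2.9784]
blob 130.0422534942627 252.36619567871094 12.035638809204102 [427.6 400.1  50. ]
[ 366.4021381  -341.19899528  349.64564696] [-0.9   0.22  1.26 -0.    1.65 -2.22]
(array([0.4, 1.7, 3.4]), array([-0.0004, -0.0004,  0.0009]))
```

```bash
python3 -c "
from g import *
print(proj('top',[413,298,50]),proj('top',[413,298,4]),proj('scene',[413,298,50]))
g=cv2.cvtColor(cv2.imread('pics/top9.png'),cv2.COLOR_BGR2GRAY)
print(g[238:278:2,112:196:2])
for c in cv2.findContours((g[220:300,110:200]>100).astype(np.uint8),cv2.RETR_EXTERNAL,cv2.CHAIN_APPROX_NONE)[0]:
    if cv2.contourArea(c)>60: print(cv2.minEnclosingCircle(c))
"
```

```text
[176.05588519 260.28412053] [180.83736696 260.83433939] [375.18278589 182.6716171 ]
[[ 91  48  88 106 105 106 107  91  77  76  76  76  76  76  87 104 103 104
  103 103 103 104 104 105 104 105 105 106 106 107 107 108 108 108 108 108
  108 108 109 109 108 108]
 [ 89  48  90 102 103 102 100  81  94  95  91  86  74  74  74  75 104 105
  105 105 105 106 106 107 107 108 108 108 108 109 109 109 109 109 109 110
  110 109 110 110 109 109]
 [ 84  47  96 104 104 103 113 127 129 104  82 107 126  78  59  68  89 104
  103 103 103 104 105 105 106 107 106 108 108 108 109 110 111 112 112 111
  112 111 112 112 111 111]
 [ 63  47  96 103 105  98  33  34  85  63  55 101 130 130  78  55  72 103
  105 105 105 106 105 106 106 107 107 107 108 107 108 108 109 109 110 110
  111 111 111 111 111 111]
 [ 56  47 104 104 121  49  33  59  78 104  98 115 119  95 118  62  56  80
  105 105 105 106 106 107 107 108 109 109 110 108  93  93  94  91 104 107
  109 110 109 109 108 109]
 [ 51  49 104 108 130  77  35  80  85 122 127 109  35  35  58  95  59  58
   92 103 103 103 103 105 105 106 106 107 108  78  78  78  78  78  
[... 1900 characters left out ...]
 75 105 122  36  35  36 102 130
  100  66  77 109 110 110]
 [ 47  99 106 106 106 107 107 107 108 109 109 110 110 109 109 108 109 109
  109 109 109 109 108 109 108 108 109 110 125 130 131  80  41  65 112  93
   67  80 110 110 110 110]
 [ 48 105 106 106 106 106 106 106 106 106 106 106 106 106 107 107 107 107
  107 107 108 108 108 108 108 109 110 111 107  89 120 122 120 100  73  81
   91 111 112 112 112 112]
 [ 55 105 106 106 106 106 107 107 107 108 109 109 109 109 109 109 108 108
  108 108 109 108 108 109 109 109 109 110 110 110 101  99  98  98  98 102
  110 110 109 109 109 109]]
((27.490909576416016, 78.0), 27.50918960571289)
((45.5, 40.5), 51.73500061035156)
((58.5, 1.5), 30.536962509155273)
```

Call:
carry_out --plan '[{"tx": 0.4, "ty": 1.5, "tz": -20, "rx": 0, "ry": 0, "rz": 0}, {"tx": 0, "ty": 0, "tz": -40, "rx": 0, "ry": 0, "rz": 0}, {"tx": 0, "ty": 0, "tz": -40, "rx": 0, "ry": 0, "rz": 0}, {"tx": 0, "ty": 0, "tz": -40, "rx": 0, "ry": 0, "rz": 0}, {"tx": 0, "ty": 0, "tz": -30, "rx": 0, "ry": 0, "rz": 0}, {"tx": 0, "ty": 0, "tz": -15, "rx": 0, "ry": 0, "rz": 0}, {"tx": 0, "ty": 0, "tz": 0, "rx": 0, "ry": 0, "rz": 0}, {"tx": 0, "ty": 0, "tz": 0, "rx": 0, "ry": 0, "rz": 0}]'

```text
time: 33.3
tool_pos: [367.5, -339.5, 165.5]
tcp_rot: [-3.141, 0.001, 2.888]
contact_force: [0.4, -0.6, -0.5]
grip_width: 19.6
finger_force: 29.9
```

```bash
python3 -c "
from g import *
rep(4)
psi=np.pi-.255
x=np.array([np.cos(psi),np.sin(psi),0]);y=np.array([np.sin(psi),-np.cos(psi),0])
print(togo(np.array([433,-356.5,163.5]),np.column_stack([x,y,-Zw])))
"
```

```text
t 33.5 F [ 0.11 -0.47 -1.16] dx -68.5 dy -400.0 dz 5.0 rot [-0.8224  0.2367  2.9746]
(array([ 65.5, -16.3,  -2.3]), array([ 0.0021,  0.0011, -0.0017]))
```

Call:
carry_out --plan '[{"tx": 10, "ty": -2.5, "tz": 0, "rx": 0, "ry": 0, "rz": -0.002}, {"tx": 10, "ty": -2.5, "tz": 0, "rx": 0, "ry": 0, "rz": 0}, {"tx": 10, "ty": -2.5, "tz": 0, "rx": 0, "ry": 0, "rz": 0}, {"tx": 10, "ty": -2.5, "tz": 0, "rx": 0, "ry": 0, "rz": 0}, {"tx": 10, "ty": -2.5, "tz": 0, "rx": 0, "ry": 0, "rz": 0}, {"tx": 10, "ty": -2.5, "tz": 0, "rx": 0, "ry": 0, "rz": 0}, {"tx": 5.5, "ty": -1.3, "tz": 0, "rx": 0, "ry": 0, "rz": 0}, {"tx": 0, "ty": 0, "tz": 0, "rx": 0, "ry": 0, "rz": 0}]'

```text
time: 34.3
tool_pos: [433.1, -356.1, 164.1]
tcp_rot: [-3.141, -0.001, 2.887]
contact_force: [-0.3, 0.1, -1.7]
grip_width: 19.8
finger_force: 29.9
```

```bash
python3 -c "
from g import *
rep(6);print(bot.get_obs()['tool_pos'])
"
```

```text
t 34.6 F [-0.16 -0.05 -0.27] dx -13.0 dy -396.0 dz -31.5 rot [-0.8205  0.2349  2.9779]
[ 432.13869262 -356.05215373  164.58467461]
```

Call:
carry_out --plan '[{"tx": 0, "ty": 0, "tz": -4, "rx": 0, "ry": 0, "rz": 0}, {"tx": 0, "ty": 0, "tz": -4, "rx": 0, "ry": 0, "rz": 0}, {"tx": 0, "ty": 0, "tz": -2, "rx": 0, "ry": 0, "rz": 0}, {"tx": 0, "ty": 0, "tz": -1.3, "rx": 0, "ry": 0, "rz": 0}, {"tx": 0, "ty": 0, "tz": 0, "rx": 0, "ry": 0, "rz": 0}]'

```text
time: 35.1
tool_pos: [432.4, -356.0, 153.0]
tcp_rot: [-3.141, -0.001, 2.886]
contact_force: [0.4, 0.5, 0.0]
grip_width: 19.7
finger_force: 29.9
```

```bash
python3 -c "
from g import *
rep(8);print(bot.get_obs()['tool_pos'])
"
```

```text
t 35.5 F [-0.13  0.01 -1.24] dx -18.7 dy -396.1 dz -41.2 rot [-0.8206  0.2348  2.9776]
[ 432.45667853 -356.08938443  153.1932889 ]
```

Call:
carry_out --plan '[{"tx": 0, "ty": 0, "tz": -0.7, "rx": 0, "ry": 0, "rz": 0}, {"tx": 0, "ty": 0, "tz": 0, "rx": 0, "ry": 0, "rz": 0}, {"tx": 0, "ty": 0, "tz": 0, "rx": 0, "ry": 0, "rz": 0}]'

```text
time: 35.8
tool_pos: [432.5, -356.1, 152.7]
tcp_rot: [-3.141, 0.0, 2.886]
contact_force: [-0.3, 0.6, 1.6]
grip_width: 19.5
finger_force: 30.0
```

Call:
carry_out --plan '[{"tx": 0, "ty": 0, "tz": 0, "rx": 0, "ry": 0, "rz": 0}, {"tx": 0, "ty": 0, "tz": 0, "rx": 0, "ry": 0, "rz": 0}, {"tx": 0, "ty": 0, "tz": 0, "rx": 0, "ry": 0, "rz": 0}, {"tx": 0, "ty": 0, "tz": 0, "rx": 0, "ry": 0, "rz": 0}, {"tx": 0, "ty": 0, "tz": 0, "rx": 0, "ry": 0, "rz": 0}, {"tx": 0, "ty": 0, "tz": 0, "rx": 0, "ry": 0, "rz": 0}, {"tx": 0, "ty": 0, "tz": 0, "rx": 0, "ry": 0, "rz": 0}, {"tx": 0, "ty": 0, "tz": 0, "rx": 0, "ry": 0, "rz": 0}, {"tx": 0, "ty": 0, "tz": 0, "rx": 0, "ry": 0, "rz": 0}, {"tx": 0, "ty": 0, "tz": 0, "rx": 0, "ry": 0, "rz": 0}]' --gripper 0

```text
time: 36.8
tool_pos: [432.4, -356.1, 152.5]
tcp_rot: [-3.141, -0.0, 2.886]
contact_force: [0.1, -0.1, 0.1]
grip_width: 90.6
finger_force: 0.0
```

Call:
carry_out --plan '[{"tx": 0, "ty": 0, "tz": 0, "rx": 0, "ry": 0, "rz": 0}, {"tx": 0, "ty": 0, "tz": 10, "rx": 0, "ry": 0, "rz": 0}, {"tx": 0, "ty": 0, "tz": 20, "rx": 0, "ry": 0, "rz": 0}, {"tx": 0, "ty": 0, "tz": 40, "rx": 0, "ry": 0, "rz": 0}, {"tx": 0, "ty": 0, "tz": 40, "rx": 0, "ry": 0, "rz": 0}, {"tx": 0, "ty": 0, "tz": 40, "rx": 0, "ry": 0, "rz": 0}, {"tx": 0, "ty": 0, "tz": 40, "rx": 0, "ry": 0, "rz": 0}, {"tx": 0, "ty": 0, "tz": 30, "rx": 0, "ry": 0, "rz": 0}, {"tx": 32, "ty": -7.5, "tz": 0, "rx": 0, "ry": 0, "rz": 0}, {"tx": 32, "ty": -7.5, "tz": 0, "rx": 0, "ry": 0, "rz": 0}, {"tx": 32, "ty": -7.5, "tz": 0, "rx": 0, "ry": 0, "rz": 0}, {"tx": 0, "ty": 0, "tz": 0, "rx": 0, "ry": 0, "rz": 0}]'

```text
time: 38.0
tool_pos: [531.1, -378.7, 369.8]
tcp_rot: [3.14, -0.003, 2.888]
contact_force: [-0.1, -0.3, 0.1]
grip_width: 91.8
finger_force: 0.0
```

Run:
```python
from g import *
m=bot.camera_model("wrist");o=bot.get_obs(); im=bot.capture("wrist"); b=im[:,:,::-1].copy(); cv2.imwrite("pics/w9.png",b)
s=bot.capture("scene")[:,:,::-1].copy();cv2.imwrite("pics/scene9.png",s)
print(o["time"],o["tool_pos"],o["grip_width"])
g=cv2.cvtColor(b,cv2.COLOR_BGR2GRAY)
u,v=proj("wrist",[433.5,-355.2,134],m);u,v=int(u),int(v);print(u,v)
k=(g[v-45:v+60,u-40:u+40]<35).astype(np.uint8);k=cv2.morphologyEx(k,cv2.MORPH_OPEN,np.ones((5,5)))
for c in cv2.findContours(k,cv2.RETR_EXTERNAL,cv2.CHAIN_APPROX_NONE)[0]:
    (x,y),r=cv2.minEnclosingCircle(c);print("dark",x+u-40,y+v-45,r,cv2.contourArea(c),onz("wrist",x+u-40,y+v-45,134,m).round(1))
# scene: hook region difference
d=cv2.absdiff(cv2.imread("pics/scene0.png"),s).max(2);print("scene diff stand",(d[290:400,145:215]>40).sum(), "rest of table diffs:")
n,_,st,_=cv2.connectedComponentsWithStats((d>45).astype(np.uint8));print([q[:5].tolist() for q in st[1:] if q[4]>25])
```

```text
38.0 [ 531.13181406 -378.68419939  369.80342283] 91.77161901145743
318 111
scene diff stand 21 rest of table diffs:
[[102, 0, 41, 17, 378], [146, 0, 19, 23, 94], [260, 0, 8, 19, 106], [335, 0, 61, 37, 1478], [111, 4, 33, 19, 233], [196, 10, 5, 16, 31], [319, 13, 15, 24, 270], [115, 23, 17, 5, 48], [139, 25, 36, 33, 462], [214, 27, 40, 11, 208], [78, 30, 11, 18, 148], [336, 41, 5, 14, 54], [142, 55, 14, 10, 80], [55, 59, 10, 62, 156], [73, 58, 66, 39, 1537], [197, 59, 78, 76, 3656], [157, 61, 12, 10, 93], [141, 72, 15, 31, 400], [40, 74, 5, 11, 30], [200, 86, 231, 87, 7077], [188, 91, 9, 21, 94], [161, 102, 16, 11, 112], [181, 111, 15, 11, 91], [72, 121, 29, 16, 260], [73, 126, 151, 164, 10330], [230, 162, 48, 34, 1050], [214, 196, 25, 10, 142], [119, 279, 11, 13, 97], [300, 335, 13, 8, 30], [318, 342, 24, 19, 173], [334, 360, 27, 68, 406]]
```

```bash
python3 -c "
from plant import bot
print(bot.close_job())"
```

```text
the job is handed in; nothing more can be done
None
```

I drew the adapter out of its bore with the small hook and stood it upright in the free half of the tray, about 100 mm from the other adapter; the hook is back in its fork, and I handed the job in at about 38 s (verdict not reported).

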